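# Load, lock and start the parts washer

### The job

Put all the steel pipe fittings lying on the bench into the washer's tub and shut the lid; then push the locking pin all the way through the eye at the front, through both lugs and the lid's tongue, until its grip meets the lug, and leave it there. Only then start the wash: press the large start button fully down, keep it down for a good second, and let it come up again; do not press the small button, and leave the canister, the bottle and the spanner where they are.

Things in the scene. Friction and masses are not known exactly. Their poses are not given: they have to be found in the camera images.
- washer: Fixed parts washer: steel tub 170 (x) x 260 (y) mm, walls 6 mm, rim 130 mm and inner floor 50 mm above the bench; in front (-x, robot side) a grey ledge 85 mm deep, 50 mm high, with two upright lugs and, on a 30 mm box, two buttons. Origin: on the bench under the tub's centre; x from ledge to hinge, z up. Place and yaw vary.
- washer_floor (a point): Centre of the tub's inner floor, 50 mm above the bench; axes as the washer's. Clear floor 158 (x) x 248 (y) mm.
- washer_eye (a point): Centre of the locking eye, at washer x -130, y -60, z 116 mm (45 mm before the tub, 66 over the ledge); axes as the washer's. An 16 mm hole along y through two fixed lugs (6 mm thick, 28 wide, outer faces 21 mm either side of this point, tops 14 mm above it) and, lid shut, the lid's tongue between; its strap then lies 14 to 20 mm above.
- lid (a joint): Lid angle, rad: 0 shut, 1.6 standing open (300 mm high). Hinge line along y at washer x 85, z 130 mm. Plate 170 x 260 x 6 mm; at washer y -60 a strap 24 mm wide reaches 59 mm past its front edge, with a 28 mm tongue with an 16 mm hole. Damped hinge: stays put above about 1.2 rad, below that sinks shut slowly by itself. Can be pushed over from behind, about 1 N.
- lid_front (a point): Point on the lid's outer face at its front edge, 170 mm from the hinge line and 60 mm to the +y side of the middle (the strap is on the other side). With the lid shut, on its top, 136 mm above the bench.
- pin: Locking pin lying on the bench: a square black rubber grip 60 x 22 x 22 mm with a round steel shank 10 mm thick and 75 mm long out of one end; 0.15 kg. Origin: centre of the grip's underside; x along the shank towards its tip; the shank's axis is 11 mm above the underside. The grip is too thick for the eye and stops against the lug.
- pin_tip (a point): Free end of the shank, 105 mm from the pin's origin along x, on its axis.
- pin_shoulder (a point): Where the shank leaves the grip, 30 mm from the pin's origin along x, on its axis.
- start (a joint): Travel of the START button, the LARGE one (cap 32 mm across), in m: 0 up, 0.006 fully down; a spring, about 5 N at the bottom. Pressed straight down.
- start_top (a point): Top centre of the large start button's cap, on the raised box on the ledge, 150 mm along +y from the eye.
- test (a joint): Travel of the SMALL button (cap 16 mm across) between the eye and the start button, 56 mm from the start button; 0 up, 0.004 down. Not to be pressed.
- jerrycan: White plastic canister with a red cap, 90 x 120 x 180 mm, a bystander. Origin: centre of its underside.
- bottle: Amber glass bottle, 66 mm thick, 190 mm tall, a bystander. Origin: centre of its underside.
- wrench: Steel spanner 180 mm long lying on the bench, a bystander.
- fit1: Steel pipe fitting (there are 3 to 5, all alike; absent ones read None): a 36 mm cube-shaped body with a round stub, 24 mm thick and 13 mm long, on two opposite sides; 62 mm long overall, about 0.3 kg. It lies on the bench left of the washer. Origin: centre of its underside (36 mm below its top); x along the stubs.
- fit2: Steel pipe fitting (there are 3 to 5, all alike; absent ones read None): a 36 mm cube-shaped body with a round stub, 24 mm thick and 13 mm long, on two opposite sides; 62 mm long overall, about 0.3 kg. It lies on the bench left of the washer. Origin: centre of its underside (36 mm below its top); x along the stubs.
- fit3: Steel pipe fitting (there are 3 to 5, all alike; absent ones read None): a 36 mm cube-shaped body with a round stub, 24 mm thick and 13 mm long, on two opposite sides; 62 mm long overall, about 0.3 kg. It lies on the bench left of the washer. Origin: centre of its underside (36 mm below its top); x along the stubs.
- fit4: Steel pipe fitting (there are 3 to 5, all alike; absent ones read None): a 36 mm cube-shaped body with a round stub, 24 mm thick and 13 mm long, on two opposite sides; 62 mm long overall, about 0.3 kg. It lies on the bench left of the washer. Origin: centre of its underside (36 mm below its top); x along the stubs.
- fit5: Steel pipe fitting (there are 3 to 5, all alike; absent ones read None): a 36 mm cube-shaped body with a round stub, 24 mm thick and 13 mm long, on two opposite sides; 62 mm long overall, about 0.3 kg. It lies on the bench left of the washer. Origin: centre of its underside (36 mm below its top); x along the stubs.
Things that resemble listed ones, but are neither listed nor needed, are in the scene too. Leave any yellow look-alike of the fit5 alone. Several things look just like the pin: the one meant starts farthest from the robot's base.

How it is judged:
On the way, in this order (a step that is already met when the one before it is completed fails the run):
1. all fittings are in the tub (x of fit1 in the frame of washer between -0.08 and 0.08 m and y of fit1 in the frame of washer between -0.125 and 0.125 m and z of fit1 in the frame of washer between 0.03 and 0.125 m and x of fit2 in the frame of washer between -0.08 and 0.08 m and y of fit2 in the frame of washer between -0.125 and 0.125 m and z of fit2 in the frame of washer between 0.03 and 0.125 m and x of fit3 in the frame of washer between -0.08 and 0.08 m and y of fit3 in the frame of washer between -0.125 and 0.125 m and z of fit3 in the frame of washer between 0.03 and 0.125 m and x of fit4 in the frame of washer between -0.08 and 0.08 m and y of fit4 in the frame of washer between -0.125 and 0.125 m and z of fit4 in the frame of washer between 0.03 and 0.125 m and x of fit5 in the frame of washer between -0.08 and 0.08 m and y of fit5 in the frame of washer between -0.125 and 0.125 m and z of fit5 in the frame of washer between 0.03 and 0.125 m), for 0.2 s.
2. the lid is shut over them (all of step 1 and value of joint lid below 0.04 rad), for 0.2 s.
3. the locking pin is home through the eye (value of joint lid below 0.04 rad and x of pin_tip in the frame of washer_eye between -0.011 and 0.011 m and z of pin_tip in the frame of washer_eye between -0.011 and 0.011 m and x of pin_shoulder in the frame of washer_eye between -0.011 and 0.011 m and z of pin_shoulder in the frame of washer_eye between -0.011 and 0.011 m and angle between the x axis of pin and the y axis of washer_eye, either way round below 0.2 rad and distance between pin_shoulder and washer_eye below 0.033 m and distance between pin_tip and washer_eye between 0.035 and 0.064 m), for 0.2 s.
4. the start button is fully down for 0.8 s, lid shut and locked (all of step 3 and value of joint start above 0.005 m), for 0.8 s.
5. the start button is up again (value of joint start below 0.001 m), for 0.2 s.
At the end, for the whole second after the job is handed in: All fittings present lie in the tub below its rim; lid shut (0.04 rad); locking pin through both lugs and tongue, its grip within 11 mm of the lug; start button up (1 mm) after 0.8 s down (over 5 of 6 mm); all at rest (all of step 1 and all of step 3 and linear speed of each of fit1, fit2, fit3, fit4, fit5, pin below 0.02 m/s and value of joint start below 0.001 m); the robot touches nothing.
It fails at once if the start button is pressed while the lid is not shut and locked by the pin (value of joint start above 0.003 m and not (value of joint lid below 0.04 rad and (x of pin_tip in the frame of washer_eye between -0.011 and 0.011 m and z of pin_tip in the frame of washer_eye between -0.011 and 0.011 m and x of pin_shoulder in the frame of washer_eye between -0.011 and 0.011 m and z of pin_shoulder in the frame of washer_eye between -0.011 and 0.011 m and angle between the x axis of pin and the y axis of washer_eye, either way round below 0.2 rad and distance between pin_shoulder and washer_eye below 0.033 m and distance between pin_tip and washer_eye between 0.035 and 0.064 m))).
It fails at once if the small button is pressed (value of joint test above 0.002 m).
It fails at once if a bystander is moved by more than 30 mm or tipped over (distance of any of jerrycan, bottle, wrench from where it was at the start of the episode above 0.03 m or angle between any of jerrycan, bottle's own z axis and vertical above 0.5 rad).
Of fit1, fit2, fit3, fit4, fit5 only 3 to 5 are there at a start; the rules pass over those that are not, and their reading is None.
At some moment in a run one of fit1, fit2, fit3, fit4, fit5 may be knocked a few centimetres aside while the robot is not near it.
It also fails if it takes over 210 s, if anything falls off the work surface, if the arm or the gripper's body presses on something with over 40 N, if the wrist force passes 120 N, or if a joint passes its speed limit or range.

### The arm

A 7-joint arm with a two-finger parallel gripper is mounted at the origin on the work surface. World frame = base frame: x ahead of the robot, y to its left, z up, the work surface at z = 0. Lengths are in m, angles in rad, forces in N, time in s.
With the tool pointing down it reaches from about 0.4 to 0.85 m from the base axis. Payload 10.4 kg.
Tool frame: the origin (TCP) lies at the very end of the fingers, on their centre line; the grasp point (between the pads) lies 19 mm behind it; z points along the fingers, y is the line along which they close (so a half turn about z gives the same grasp; the last joint's range is limited). The gripper opens to 85 mm and grips with 20 to 120 N. Pads are 22 mm wide; open, the fingers measure 114 mm over their backs; the gripper's body (76 mm by 85 mm) begins 54 mm behind the grasp point. The pads swing forward as they close: fully open they stand 13 mm farther back than shut.
Start: joints at [-1.298, 0.332, -0.065, 1.46, 0.022, 1.35, -0.088], TCP at [0.182, 0.598, 0.231] pointing down, gripper open.
Joint ranges: [-2.6, 2.6], [-0.5, 2.12], [-1.47, 1.34], [0.16, 2.42], [-1.27, 4.41], [0.06, 2.06], [-2.6, 2.6]. Speed limits (rad/s): [2.22, 2.22, 2.79, 2.79, 3.14, 3.14, 3.14].

### API

Orientations are given as a unit quaternion [x, y, z, w].
In Python, from workcell import * gives the robot as it stands. The module is installed in compiled form; this text tells all that it offers.
- The arm moves only by the tool carry_out, never from a script. Its argument "motion" is a list of rows, each an object with "xyz": the shift along the tool's x, y, z in m, a list of three; "angular": the turn, a rotation vector about the tool's x, y, z in degrees, a list of three. A call has 1 to 12 rows; each row is the pose to reach, as a shift and turn from the pose commanded when the call began, along the tool's axes at that moment; what a row does not reach only later rows make up. A row lasts 1/10 s, in which the tool goes at most 50 mm and 8.59 degrees, less where a joint would pass 70% of its speed; a pose out of reach is approached as far as the arm can. A call with a gripper value outside its range is refused whole. "hand" is the opening, from 0 (shut) to 1 (fully open), set as the call begins (left out, the last holds). The fingers move at their own pace and stop on an object; "grip_force" is the grip in N (left out, the last holds). Time passes only in rows, so rows that repeat a pose let the fingers close. It gives the time, the measured TCP pose, the force, the opening and the grip force at its end, in the units of the state.
- get_obs(): the state, without advancing time (a new reading comes with each control period).
- camera(name): name is "scene" or "top"; returns a dict with "img" (384x512x3 uint8, red, green, blue), "fx", "fy", "cx", "cy" (pixels), "extrinsics" (4x4, takes a point from camera to world coordinates). Camera axes: x right, y up, looking along -z (the intrinsics and any distortion apply to the point x, -y, -z); pixel columns grow to the right and rows downward; lengths in m; the calibration is good to about 2 mm. A picture is of the moment at which its call begins. There is no depth.
- hand_in(): hands the job in; it is judged then, once.
The state is a dict: "clock": time; "joint_pos": joint angles; "joint_velocities": joint speeds; "tau": joint torques, N m; "position": TCP position; "ee_rot": TCP orientation; "ft_force": force on the tool from outside, world axes, zero at the start; "torque": the same for the moment, N m; "grip_width": opening from 0.0 (shut) to 1.0 (fully open); "grasp_force": force on a finger pad.
Only numpy, scipy, OpenCV 4.12 (cv2) and the standard library are available. Lean on these libraries where they do the work, as an engineer would, in place of code of your own. Each camera call takes 0.05 s, during which the arm holds its last target. There are 200 camera calls.

## Working session

There is one attempt and no reset: what is moved stays moved. The work goes in short steps, Python scripts to look and compute and a tool call to move; the robot and the scene stay as the last step left them, time stands still between calls to the robot, and variables do not carry over. Pictures are saved under pics/ and viewed, at most 14 in all, crops included, and the job is handed in when it is done.

Besides the shell and the picture viewer there is one more tool, called after ">>>" in YAML: its name, and indented under it one key for each argument. carry_out: Moves the arm, as the interface text tells. Its arguments: {"type":"object","properties":{"motion":{"type":"array"},"hand":{"type":"number"},"grip_force":{"type":"number"}},"required":["motion"]}

```bash
mkdir -p pics; cat > h.py <<'E'
from workcell import *
import numpy as np, cv2
from scipy.spatial.transform import Rotation as R
def shot(n,f=None):
    c=camera(n)
    if f: cv2.imwrite('pics/'+f,c['img'][:,:,::-1])
    return c
def ray(c,u,v):
    E=np.array(c['extrinsics']);d=np.array([(u-c['cx'])/c['fx'],-(v-c['cy'])/c['fy'],-1.])
    return E[:3,3],E[:3,:3]@d
def onz(c,u,v,z):
    o,d=ray(c,u,v);return o+d*(z-o[2])/d[2]
def proj(c,p):
    E=np.array(c['extrinsics']);q=E[:3,:3].T@(np.array(p)-E[:3,3])
    return c['cx']+c['fx']*q[0]/-q[2],c['cy']-c['fy']*q[1]/-q[2]
def st():
    o=get_obs();print('t',round(o['clock'],2),'p',np.round(o['position'],4),'q',np.round(o['ee_rot'],3),'f',np.round(o['ft_force'],1),'g',round(o['grip_width'],3),round(o['grasp_force'],1));return o
E
python3 - <<'E'
from h import *
o=st();print(R.from_quat(o['ee_rot']).as_matrix().round(3))
for n in('scene','top'):
    c=shot(n,n+'0.png');print(n,{k:np.round(c[k],3).tolist() for k in c if k!='img'})
E
```

```text
t 0.0 p [0.1821 0.5975 0.2305] q [ 0.147  0.989 -0.001 -0.   ] f [ 0.1 -0.1  0.2] g 1.0 0.0
[[-0.957  0.291 -0.   ]
 [ 0.291  0.957 -0.001]
 [-0.    -0.001 -1.   ]]
scene {'fx': 385.183, 'fy': 385.183, 'cx': 253.718, 'cy': 197.786, 'extrinsics': [[-0.489, -0.744, 0.455, 1.047], [0.872, -0.422, 0.248, 0.276], [0.008, 0.518, 0.855, 1.071], [0.0, 0.0, 0.0, 1.0]]}
top {'fx': 425.882, 'fy': 425.882, 'cx': 257.631, 'cy': 196.747, 'extrinsics': [[-0.004, 0.995, -0.103, 0.408], [-1.0, -0.004, -0.002, -0.001], [-0.002, 0.103, 0.995, 1.245], [0.0, 0.0, 0.0, 1.0]]}
```

View pics/top0.png

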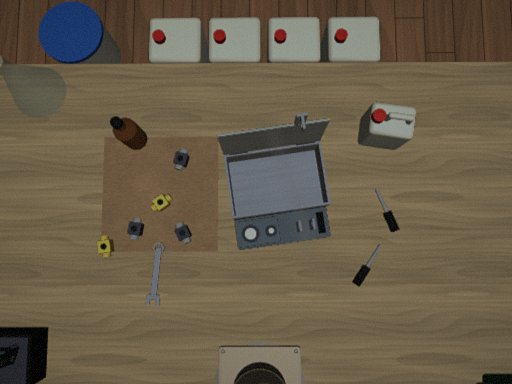

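View pics/scene0.png

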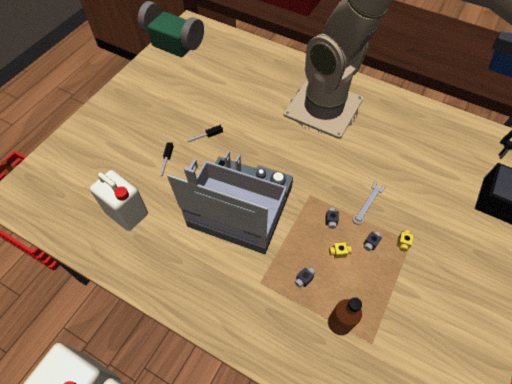

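Top view: grey fittings are at (181,159), (135,229) and (183,233). The yellow look-alikes are at (161,202) and (104,246). The washer is open at (280,190), and its ledge carries the large button at (250,233), the small one at (271,230) and the lugs near (300-320,224). Pin candidates are at (387,210) and (366,265). The upper one looks farther from the base at (260,370). I'll confirm both in an enlarged crop, along with the dark thing at (321,222).

```bash
python3 - <<'E'
from h import *
c=shot('top');s=shot('scene')
a=cv2.resize(c['img'][175:295,220:420],(800,480),interpolation=cv2.INTER_CUBIC)
cv2.imwrite('pics/crop1.png',a[:,:,::-1])
# dark low-sat grey blobs and yellow on mat; black pins
hsv=cv2.cvtColor(c['img'],cv2.COLOR_RGB2HSV);H,S,V=cv2.split(hsv)
def blobs(m,lo,hi,z,roi):
    n,l,st_,ce=cv2.connectedComponentsWithStats(m.astype(np.uint8))
    for i in range(1,n):
        if lo<st_[i,4]<hi and roi[0]<ce[i][0]<roi[1] and roi[2]<ce[i][1]<roi[3]:
            cn=max(cv2.findContours((l==i).astype(np.uint8),0,2)[0],key=cv2.contourArea)
            p=onz(c,*ce[i],z);print(ce[i].round(1),st_[i,4],p.round(4),'r',np.hypot(p[0],p[1]).round(3),[np.round(q,1) for q in cv2.minAreaRect(cn)])
print('grey');blobs((S<90)&(V<140),40,700,.02,(90,225,100,310))
print('black');blobs((V<45),30,400,.011,(300,420,150,300))
for x in((c),): print([onz(c,u,v,z).round(3) for u,v,z in((250,233,.09),(271,230,.09))])
E
```

```text
grey
[180.8 158.8] 257 [0.6473 0.2258 0.02  ] r 0.686 [array([181.1, 158.9]), array([14.5, 22.5]), np.float64(18.4)]
[134.8 228.5] 272 [0.4448 0.3546 0.02  ] r 0.569 [array([135. , 228.5]), array([15.3, 22.7]), np.float64(9.5)]
[182.4 232.5] 258 [0.4327 0.2178 0.02  ] r 0.484 [array([182.3, 232.6]), array([22.8, 13.4]), np.float64(63.4)]
black
[320.6 173.2] 197 [ 0.6045 -0.1829  0.011 ] r 0.632 [array([320.8, 173.5]), array([55.9,  3.6]), np.float64(80.5)]
[390.8 221.1] 171 [ 0.4637 -0.3831  0.011 ] r 0.601 [array([390.6, 221. ]), array([20.1,  8.6]), np.float64(65.6)]
[320.4 222.1] 145 [ 0.4614 -0.1795  0.011 ] r 0.495 [array([320.3, 222.2]), array([20.9,  6.8]), np.float64(80.0)]
[360.9 274.9] 171 [ 0.3104 -0.2922  0.011 ] r 0.426 [array([360.8, 274.8]), array([ 8.5, 20.5]), np.float64(32.7)]
[array([0.429, 0.023, 0.09 ]), array([ 0.437, -0.034,  0.09 ])]
```

View pics/crop1.png

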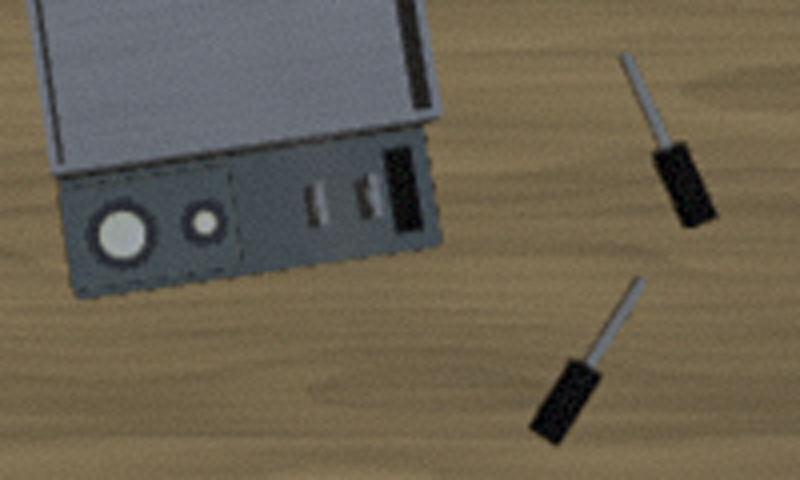

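The crop shows two loose pins. The upper grip, at pixel (391,221), is 0.60 m from the base and the lower, at (361,275), is 0.43 m, so the upper is the one meant if the black bar on the ledge at (320,222) isn't a pin. I'll check that bar in the other view.

```bash
python3 - <<'E'
from h import *
s=shot('scene')
a=cv2.resize(s['img'][120:250,150:310],(800,650),interpolation=cv2.INTER_CUBIC)[:600]
a=np.clip(a.astype(float)*1.6,0,255).astype(np.uint8)
cv2.imwrite('pics/crop2.png',a[:,:,::-1])
E
```

```text
(no output)
```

View pics/crop2.png

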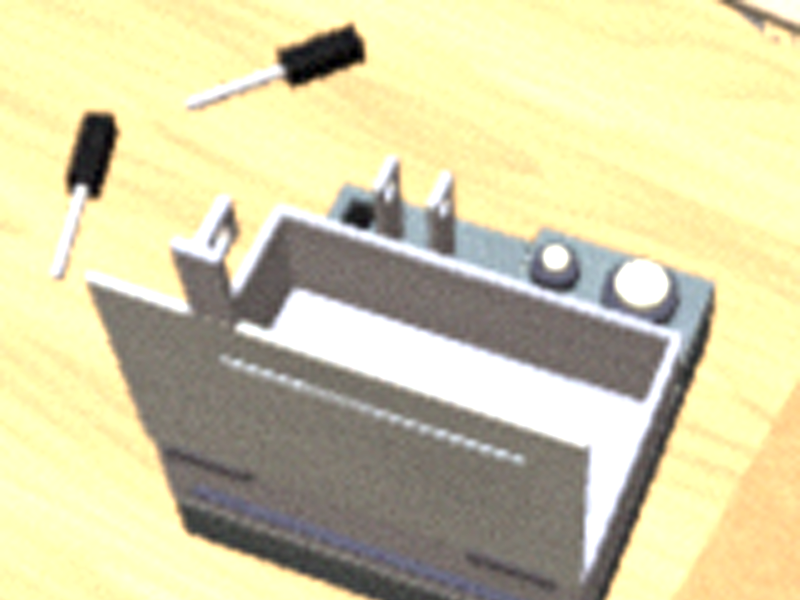

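The bar is a flat dark patch on the ledge (crop (355,210)), with no shank and no height. The pin meant is therefore the far one, at top pixel (391,221), with its tip at about (376,189). Next I'll fit the washer, pin and fitting poses.

```bash
python3 - <<'E'
from h import *
from scipy.optimize import least_squares
c=shot('top');s=shot('scene')
T=lambda x,y:(220+x/4-.4,175+y/4-.4)
S=lambda x,y:(150+x/5-.4,120+y/5-.4)
pts=[(c,T(75,298),(-.17,.13,.05)),(c,T(440,243),(-.17,-.13,.05)),(c,T(55,173),(-.085,.13,.13)),(c,T(438,118),(-.085,-.13,.13)),
(s,S(680,332),(-.085,.13,.13)),(s,S(283,207),(-.085,-.13,.13)),(c,T(318,204),(-.13,-.042,.13)),(c,T(371,196),(-.13,-.078,.13))]
def W(p,q): 
    a=p[2];return np.array([p[0]+np.cos(a)*q[0]-np.sin(a)*q[1],p[1]+np.sin(a)*q[0]+np.cos(a)*q[1],q[2]])
f=lambda p:np.concatenate([np.array(proj(k,W(p,q)))-uv for k,uv,q in pts])
r=least_squares(f,[.55,-.06,.14],loss='soft_l1');print(r.x.round(4),np.degrees(r.x[2]).round(2));print(f(r.x).reshape(-1,2).round(1).tolist())
for n,q in dict(eye=(-.13,-.06,.116),start=(-.13,.09,.09),test=(-.13,.034,.09),floor=(0,0,.05),lidf=(-.085,.06,.136)).items(): print(n,W(r.x,q).round(4),np.round(proj(c,W(r.x,q)),1),np.round(proj(s,W(r.x,q)),1))
# button heights by two rays
def tri(u,v):
    A=[];b=[]
    for k,x in((c,u),(s,v)):
        o,d=ray(k,*x);d=d/np.linalg.norm(d);P=np.eye(3)-np.outer(d,d);A.append(P);b.append(P@o)
    A=np.vstack(A);b=np.concatenate(b);x=np.linalg.lstsq(A,b,rcond=None)[0];return x.round(4),np.abs(A@x-b).max().round(4)
print('start',tri(T(123,236),S(643,283)),'test',tri(T(205,223),S(556,257)))
# pin: grip contour + shank tip
V=c['img'].max(2)
m=((V<60)).astype(np.uint8);n,l,sa,ce=cv2.connectedComponentsWithStats(m);i=l[221,391]
cn=max(cv2.findContours((l==i).astype(np.uint8),0,2)[0],key=cv2.contourArea)
rc=cv2.minAreaRect(cn);bx=cv2.boxPoints(rc);P=np.array([onz(c,*b,.016)[:2] for b in bx]);print('pin grip',rc,P.mean(0).round(4),np.linalg.norm(np.diff(P,axis=0),axis=1).round(3))
g=P.mean(0);print('tip',onz(c,*T(625,55),.011).round(4),'sh',onz(c,*T(664,145),.011).round(4), np.degrees(np.arctan2(*(onz(c,*T(625,55),.011)[:2]-g)[::-1])))
hsv=cv2.cvtColor(c['img'],cv2.COLOR_RGB2HSV)
m=((hsv[:,:,1]<90)&(hsv[:,:,2]<140)).astype(np.uint8);n,l,sa,ce=cv2.connectedComponentsWithStats(m)
for i in range(1,n):
    if 200<sa[i,4]<400 and 90<ce[i][0]<225 and 120<ce[i][1]<300:
        ys,xs=np.nonzero(l==i);Q=np.array([onz(c,u,v,.026)[:2] for u,v in zip(xs,ys)]);q=Q.mean(0)
        e,vv=np.linalg.eigh(np.cov(Q.T));v=vv[:,1];print('fit',ce[i].round(1),q.round(4),np.degrees(np.arctan2(v[1],v[0])).round(1),np.sqrt(e).round(4))
E
```

```text
[ 0.5706 -0.0472  0.1413] 8.1
[[-0.6, 0.6], [0.4, 0.8], [-1.6, 0.1], [0.7, -0.5], [1.1, 1.3], [-0.8, -0.2], [0.2, -0.2], [0.6, -0.1]]
eye [ 0.4503 -0.125   0.116 ] [305.6 224.7] [232.6 159.3]
start [0.4292 0.0236 0.09  ] [249.7 233.1] [278.  178.8]
test [ 0.4371 -0.0319  0.09  ] [270.2 230.1] [260.9 173.3]
floor [ 0.5706 -0.0472  0.05  ] [274.9 183.1] [235.1 210.2]
lidf [4.78e-01 2.00e-04 1.36e-01] [258.2 213.9] [264.2 178.8]
start (array([0.4273, 0.0219, 0.1008]), np.float64(0.0005)) test (array([ 0.436 , -0.0334,  0.1001]), np.float64(0.0001))
pin grip ((390.6130065917969, 220.94863891601562), (20.93842887878418, 8.772623062133789), 65.55604553222656) [ 0.464  -0.3811] [0.026 0.06  0.026]
tip [ 0.5593 -0.343   0.011 ] sh [ 0.4934 -0.3692  0.011 ] 21.76097015590926
fit [180.8 158.9] [0.6459 0.2247] 164.6 [0.0105 0.0172]
fit [135.  228.5] [0.4446 0.3525] 170.2 [0.0109 0.017 ]
fit [182.4 232.5] [0.4328 0.2166] -154.0 [0.0101 0.0172]
```

```bash
cat >> h.py <<'E'
def down(jaw):
    a=np.radians(jaw);y=np.array([np.cos(a),np.sin(a),0]);z=np.array([0,0,-1.]);return R.from_matrix(np.c_[np.cross(y,z),y,z])
def plan(seq):
    "seq of (x,y,z,jaw): each leg's shift (m) and turn (deg) in the tool axes at its start; jaw taken mod 180 to the nearer"
    o=get_obs();p=np.array(o['position']);r=R.from_quat(o['ee_rot'])
    for k,(x,y,z,j) in enumerate(seq):
        t=np.array([x,y,z]);best=min((down(j),down(j+180)),key=lambda q:(r.inv()*q).magnitude())
        print(k,'xyz',r.inv().apply(t-p).round(4),'ang',(r.inv()*best).as_rotvec(degrees=True).round(2));p,r=t,best
WX=np.array([.5706,-.0472,.1413])
def W(q,p=WX):
    a=p[2];return np.array([p[0]+np.cos(a)*q[0]-np.sin(a)*q[1],p[1]+np.sin(a)*q[0]+np.cos(a)*q[1],q[2]])
def fits(c=None):
    c=c or shot('top');hsv=cv2.cvtColor(c['img'],cv2.COLOR_RGB2HSV)
    m=((hsv[:,:,1]<90)&(hsv[:,:,2]<140)).astype(np.uint8);n,l,sa,ce=cv2.connectedComponentsWithStats(m)
    for i in range(1,n):
        if 200<sa[i,4]<400 and 40<ce[i][0]<225 and 100<ce[i][1]<320:
            ys,xs=np.nonzero(l==i);Q=np.array([onz(c,u,v,.026)[:2] for u,v in zip(xs,ys)]);q=Q.mean(0)
            e,vv=np.linalg.eigh(np.cov(Q.T));v=vv[:,1];print('fit',ce[i].round(1),q.round(4),np.degrees(np.arctan2(v[1],v[0])).round(1),sa[i,4])
E
python3 - <<'E'
from h import *
d=W((-.01,.065,.2))
plan([(.4446,.3525,.12,80.2),(.4446,.3525,.006,80.2),(.4446,.3525,.2,80.2),(*d[:2],.2,98.1),(*d[:2],.072,98.1),(*d[:2],.2,98.1)])
E
```

```text
0 xyz [-0.3226 -0.1581  0.1112] ang [-0.01 -0.   -7.15]
1 xyz [0.    0.    0.114] ang [0. 0. 0.]
2 xyz [ 0.     0.    -0.194] ang [0. 0. 0.]
3 xyz [-0.1627 -0.3136  0.    ] ang [  0.    0.  -17.9]
4 xyz [0.    0.    0.128] ang [0. 0. 0.]
5 xyz [ 0.     0.    -0.128] ang [0. 0. 0.]
```

>>> carry_out:
  motion:
    - {"xyz": [-0.04,-0.02,0.013],"angular": [0,0,-1]}
    - {"xyz": [-0.08,-0.04,0.027],"angular": [0,0,-2]}
    - {"xyz": [-0.12,-0.06,0.041],"angular": [0,0,-3]}
    - {"xyz": [-0.16,-0.08,0.055],"angular": [0,0,-4]}
    - {"xyz": [-0.2,-0.1,0.07],"angular": [0,0,-5]}
    - {"xyz": [-0.24,-0.12,0.083],"angular": [0,0,-6]}
    - {"xyz": [-0.28,-0.14,0.098],"angular": [0,0,-7]}
    - {"xyz": [-0.31,-0.152,0.107],"angular": [0,0,-7.15]}
    - {"xyz": [-0.3226,-0.1581,0.1112],"angular": [0,0,-7.15]}
    - {"xyz": [-0.3226,-0.1581,0.1112],"angular": [0,0,-7.15]}
    - {"xyz": [-0.3226,-0.1581,0.1112],"angular": [0,0,-7.15]}
  hand: 0.75
  grip_force: 50

```text
clock: 1.45
position: [0.4437, 0.354, 0.1204]
ee_rot: [0.085, 0.996, 0.0, -0.0]
ft_force: [-0.5, 0.4, -0.3]
grip_width: 0.752
grasp_force: 0.0
```

```bash
python3 - <<'E'
from h import *
st();fits();plan([(.4446,.3525,.006,80.2)])
E
```

```text
t 1.45 p [0.4437 0.354  0.1204] q [ 0.085  0.996  0.    -0.   ] f [-0.5  0.4 -0.3] g 0.752 0.0
fit [180.6 158.8] [0.6461 0.225 ] 164.6 255
fit [132.7 228.6] [0.4444 0.3589] 134.3 332
fit [182.4 232.4] [0.4328 0.2167] -154.5 258
0 xyz [-0.0016 -0.0019  0.1146] ang [ 0.07 -0.02  0.14]
```

>>> carry_out:
  motion:
    - {"xyz": [-0.001,-0.001,0.035]}
    - {"xyz": [-0.0016,-0.0015,0.07]}
    - {"xyz": [-0.0016,-0.0015,0.1]}
    - {"xyz": [-0.0016,-0.0015,0.1146]}
    - {"xyz": [-0.0016,-0.0015,0.1146]}
    - {"xyz": [-0.0016,-0.0015,0.1146]}

```text
validation failed for argument at $.mo...
```

>>> carry_out:
  motion:
    - {"xyz": [0,0,0]}
    - {"xyz": [0,0,0]}
    - {"xyz": [0,0,0]}
    - {"xyz": [0,0,0]}
    - {"xyz": [0,0,0]}
    - {"xyz": [0,0,0]}
    - {"xyz": [0,0,-0.03]}
    - {"xyz": [0,0,-0.07]}
    - {"xyz": [0,0,-0.12]}
    - {"xyz": [0,0,-0.17]}
    - {"xyz": [0,0,-0.194]}
    - {"xyz": [0,0,-0.194]}
  hand: 0

```text
validation failed for argument at $.mo...
```

```bash
python3 - <<'E'
from h import *
st();fits();d=W((-.01,.065,.2))
plan([(*d[:2],.2,98.1),(*d[:2],.072,98.1),(*d[:2],.2,98.1),(.4328,.2167,.13,116),(.6461,.225,.2,74.6)])
E
```

```text
t 1.5 p [0.4434 0.3545 0.1206] q [ 0.084  0.996  0.001 -0.   ] f [ 0.3  0.7 -0.5] g 0.751 0.0
fit [180.7 158.9] [0.6458 0.2248] 164.6 254
fit [133.  228.6] [0.4443 0.358 ] 142.7 322
fit [182.4 232.4] [0.4331 0.2167] -155.3 263
0 xyz [-0.1634 -0.3159 -0.0798] ang [ 7.000e-02 -1.000e-02 -1.773e+01]
1 xyz [0.    0.    0.128] ang [0. 0. 0.]
2 xyz [ 0.     0.    -0.128] ang [0. 0. 0.]
3 xyz [0.0892 0.2157 0.07  ] ang [  0.    0.  -17.9]
4 xyz [-0.1954 -0.086  -0.07  ] ang [ 0.   0.  41.4]
```

Both calls were refused because "angular" is required in every row, so nothing moved. I'll resend them with it.

>>> carry_out:
  motion:
    - {"xyz": [-0.001,-0.001,0.035],"angular": [0,0,0]}
    - {"xyz": [-0.0016,-0.0015,0.07],"angular": [0,0,0]}
    - {"xyz": [-0.0016,-0.0015,0.1],"angular": [0,0,0]}
    - {"xyz": [-0.0016,-0.0015,0.1146],"angular": [0,0,0]}
    - {"xyz": [-0.0016,-0.0015,0.1146],"angular": [0,0,0]}
    - {"xyz": [-0.0016,-0.0015,0.1146],"angular": [0,0,0]}

```text
clock: 2.15
position: [0.4462, 0.3519, 0.0067]
ee_rot: [0.085, 0.996, 0.001, 0.0]
ft_force: [0.3, 0.8, 0.2]
grip_width: 0.748
grasp_force: 0.0
```

>>> carry_out:
  motion:
    - {"xyz": [0,0,0],"angular": [0,0,0]}
    - {"xyz": [0,0,0],"angular": [0,0,0]}
    - {"xyz": [0,0,0],"angular": [0,0,0]}
    - {"xyz": [0,0,0],"angular": [0,0,0]}
    - {"xyz": [0,0,0],"angular": [0,0,0]}
    - {"xyz": [0,0,0],"angular": [0,0,0]}
    - {"xyz": [0,0,-0.03],"angular": [0,0,0]}
    - {"xyz": [0,0,-0.07],"angular": [0,0,0]}
    - {"xyz": [0,0,-0.12],"angular": [0,0,0]}
    - {"xyz": [0,0,-0.17],"angular": [0,0,0]}
    - {"xyz": [0,0,-0.194],"angular": [0,0,0]}
    - {"xyz": [0,0,-0.194],"angular": [0,0,0]}
  hand: 0

```text
clock: 3.35
position: [0.4475, 0.352, 0.2042]
ee_rot: [0.086, 0.996, 0.003, 0.002]
ft_force: [0.1, 1.0, -3.5]
grip_width: 0.41
grasp_force: 51.2
```

```bash
python3 - <<'E'
from h import *
st();fits();d=W((-.01,.065,.2))
plan([(*d[:2],.2,98.1),(*d[:2],.072,98.1),(*d[:2],.2,98.1),(.4328,.2167,.13,116),(.6461,.225,.2,74.6)])
E
```

```text
t 3.35 p [0.4475 0.352  0.2042] q [0.086 0.996 0.003 0.002] f [ 0.1  1.  -3.5] g 0.41 51.2
fit [180.7 158.8] [0.6462 0.2248] 164.0 258
fit [182.5 232.5] [0.4326 0.2166] -152.5 262
0 xyz [-0.1606 -0.3127  0.0007] ang [  0.14   0.13 -17.91]
1 xyz [0.    0.    0.128] ang [0. 0. 0.]
2 xyz [ 0.     0.    -0.128] ang [0. 0. 0.]
3 xyz [0.0892 0.2157 0.07  ] ang [  0.    0.  -17.9]
4 xyz [-0.1954 -0.086  -0.07  ] ang [ 0.   0.  41.4]
```

>>> carry_out:
  motion:
    - {"xyz": [-0.018,-0.035,0],"angular": [0,0,-2]}
    - {"xyz": [-0.036,-0.07,0],"angular": [0,0,-4]}
    - {"xyz": [-0.054,-0.105,0],"angular": [0,0,-6]}
    - {"xyz": [-0.072,-0.14,0],"angular": [0,0,-8]}
    - {"xyz": [-0.09,-0.175,0],"angular": [0,0,-10]}
    - {"xyz": [-0.108,-0.21,0],"angular": [0,0,-12]}
    - {"xyz": [-0.126,-0.245,0],"angular": [0,0,-14]}
    - {"xyz": [-0.144,-0.28,0],"angular": [0,0,-16]}
    - {"xyz": [-0.157,-0.305,0],"angular": [0,0,-17.9]}
    - {"xyz": [-0.1606,-0.3127,0.001],"angular": [0,0,-17.9]}
    - {"xyz": [-0.1606,-0.3127,0.001],"angular": [0,0,-17.9]}
    - {"xyz": [-0.1606,-0.3127,0.001],"angular": [0,0,-17.9]}

```text
clock: 4.6
position: [0.5503, 0.0167, 0.1974]
ee_rot: [-0.071, 0.997, 0.0, -0.001]
ft_force: [-0.2, 0.7, -3.1]
grip_width: 0.412
grasp_force: 51.1
```

>>> carry_out:
  motion:
    - {"xyz": [0,0,0.03],"angular": [0,0,0]}
    - {"xyz": [0,0,0.06],"angular": [0,0,0]}
    - {"xyz": [0,0,0.09],"angular": [0,0,0]}
    - {"xyz": [0,0,0.12],"angular": [0,0,0]}
    - {"xyz": [0,0,0.13],"angular": [0,0,0]}
    - {"xyz": [0,0,0.13],"angular": [0,0,0]}
    - {"xyz": [0,0,0.13],"angular": [0,0,0]}

```text
clock: 5.3
position: [0.5517, 0.0161, 0.0696]
ee_rot: [-0.071, 0.997, 0.0, 0.001]
ft_force: [-0.1, 0.6, -3.0]
grip_width: 0.411
grasp_force: 50.9
```

>>> carry_out:
  motion:
    - {"xyz": [0,0,0],"angular": [0,0,0]}
    - {"xyz": [0,0,0],"angular": [0,0,0]}
    - {"xyz": [0,0,0],"angular": [0,0,0]}
    - {"xyz": [0,0,0],"angular": [0,0,0]}
    - {"xyz": [0,0,-0.03],"angular": [0,0,0]}
    - {"xyz": [0,0,-0.07],"angular": [0,0,0]}
    - {"xyz": [0,0,-0.11],"angular": [0,0,0]}
    - {"xyz": [0,0,-0.13],"angular": [0,0,0]}
    - {"xyz": [0,0,-0.13],"angular": [0,0,0]}
  hand: 0.65

```text
clock: 6.2
position: [0.5534, 0.0155, 0.2036]
ee_rot: [-0.07, 0.998, 0.001, 0.004]
ft_force: [0.5, 0.1, -0.0]
grip_width: 0.644
grasp_force: 0.0
```

```bash
python3 - <<'E'
from h import *
st();c=shot('top');fits(c)
cv2.imwrite('pics/t1.png',c['img'][:,:,::-1])
plan([(.4328,.2167,.13,116.5),(.4328,.2167,.006,116.5)])
E
```

```text
t 6.2 p [0.5534 0.0155 0.2036] q [-0.07   0.998  0.001  0.004] f [ 0.5  0.1 -0. ] g 0.644 0.0
fit [180.7 158.9] [0.6459 0.2247] 163.2 258
fit [182.3 232.4] [0.4329 0.217 ] -154.8 259
0 xyz [0.0904 0.216  0.071 ] ang [-1.000e-02  3.100e-01 -1.841e+01]
1 xyz [0.    0.    0.124] ang [0. 0. 0.]
```

View pics/t1.png

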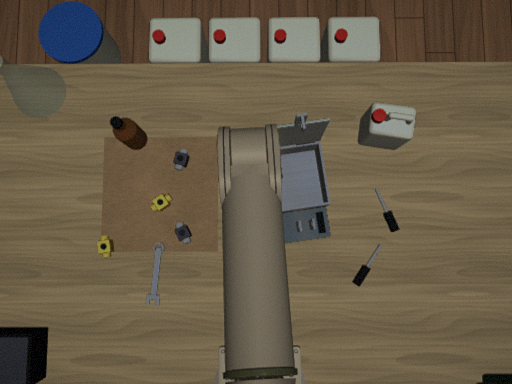

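The arm hides the tub. The remaining grey fittings are unmoved at (181,159) and (182,232). Going to the second one.

>>> carry_out:
  motion:
    - {"xyz": [0.015,0.036,0],"angular": [0,0,-3]}
    - {"xyz": [0.03,0.072,0],"angular": [0,0,-6]}
    - {"xyz": [0.045,0.108,0],"angular": [0,0,-9]}
    - {"xyz": [0.06,0.144,0.015],"angular": [0,0,-12]}
    - {"xyz": [0.075,0.18,0.035],"angular": [0,0,-15]}
    - {"xyz": [0.086,0.206,0.06],"angular": [0,0.3,-18]}
    - {"xyz": [0.0904,0.216,0.071],"angular": [0,0.3,-18.4]}
    - {"xyz": [0.0904,0.216,0.071],"angular": [0,0.3,-18.4]}
    - {"xyz": [0.0904,0.216,0.071],"angular": [0,0.3,-18.4]}
    - {"xyz": [0.0904,0.216,0.071],"angular": [0,0.3,-18.4]}
  hand: 0.72

```text
clock: 7.25
position: [0.4325, 0.2154, 0.1285]
ee_rot: [-0.228, 0.974, -0.0, -0.002]
ft_force: [0.4, 0.4, -0.5]
grip_width: 0.721
grasp_force: 0.0
```

```bash
python3 - <<'E'
from h import *
st();c=shot('top');fits(c);hsv=cv2.cvtColor(c['img'],cv2.COLOR_RGB2HSV)
a=cv2.resize(c['img'][100:260,210:340],(520,640))[:600];cv2.imwrite('pics/t2.png',a[:,:,::-1])
d=W((-.01,0,.2))
plan([(.4329,.2167,.006,116.5),(.4329,.2167,.2,116.5),(*d,98.1)])
E
```

```text
t 7.25 p [0.4325 0.2154 0.1285] q [-0.228  0.974 -0.    -0.002] f [ 0.4  0.4 -0.5] g 0.721 0.0
fit [180.7 158.9] [0.6458 0.2249] 165.1 258
0 xyz [-0.0014  0.0008  0.1225] ang [ 0.05 -0.2  -0.16]
1 xyz [ 0.     0.    -0.194] ang [0. 0. 0.]
2 xyz [ 0.004  -0.2945  0.    ] ang [ 0.   0.  18.4]
```

View pics/t2.png

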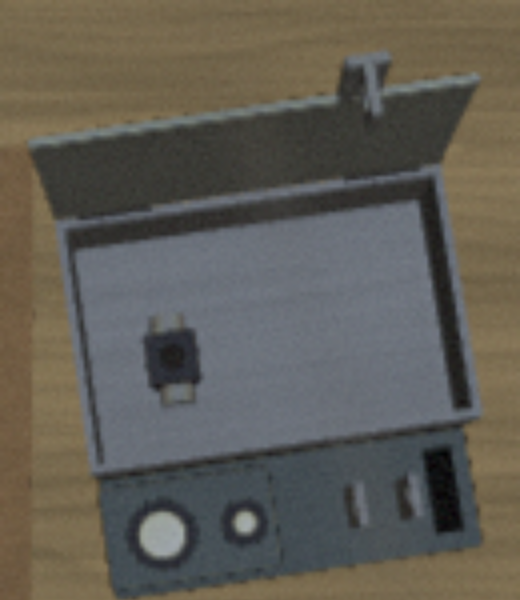

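The first fitting lies in the tub at crop (172,357), with stubs along washer x. The lid is still open.

>>> carry_out:
  motion:
    - {"xyz": [-0.0014,0.0008,0.035],"angular": [0,0,0]}
    - {"xyz": [-0.0014,0.0008,0.075],"angular": [0,0,0]}
    - {"xyz": [-0.0014,0.0008,0.11],"angular": [0,0,0]}
    - {"xyz": [-0.0014,0.0008,0.1225],"angular": [0,0,0]}
    - {"xyz": [-0.0014,0.0008,0.1225],"angular": [0,0,0]}
    - {"xyz": [-0.0014,0.0008,0.1225],"angular": [0,0,0]}

```text
clock: 7.9
position: [0.4326, 0.2179, 0.0065]
ee_rot: [-0.229, 0.973, 0.0, -0.002]
ft_force: [0.6, -0.5, 0.8]
grip_width: 0.721
grasp_force: 0.0
```

>>> carry_out:
  motion:
    - {"xyz": [0,0,0],"angular": [0,0,0]}
    - {"xyz": [0,0,0],"angular": [0,0,0]}
    - {"xyz": [0,0,0],"angular": [0,0,0]}
    - {"xyz": [0,0,0],"angular": [0,0,0]}
    - {"xyz": [0,0,0],"angular": [0,0,0]}
    - {"xyz": [0,0,0],"angular": [0,0,0]}
    - {"xyz": [0,0,-0.03],"angular": [0,0,0]}
    - {"xyz": [0,0,-0.07],"angular": [0,0,0]}
    - {"xyz": [0,0,-0.12],"angular": [0,0,0]}
    - {"xyz": [0,0,-0.17],"angular": [0,0,0]}
    - {"xyz": [0,0,-0.194],"angular": [0,0,0]}
    - {"xyz": [0,0,-0.194],"angular": [0,0,0]}
  hand: 0

```text
clock: 9.1
position: [0.4341, 0.219, 0.2037]
ee_rot: [-0.229, 0.973, 0.001, 0.001]
ft_force: [0.4, 0.1, -2.3]
grip_width: 0.41
grasp_force: 51.1
```

```bash
python3 - <<'E'
from h import *
st();fits();d=W((-.01,0,.2));plan([(*d,98.1),(*d[:2],.07,98.1),(*d[:2],.2,98.1),(.6459,.2248,.2,74.6),(.6459,.2248,.006,74.6)])
E
```

```text
t 9.1 p [0.4341 0.219  0.2037] q [-0.229  0.973  0.001  0.001] f [ 0.4  0.1 -2.3] g 0.41 51.1
fit [180.7 158.8] [0.6461 0.2248] 164.8 257
0 xyz [ 0.0049 -0.2959  0.0005] ang [ 0.08 -0.08 18.4 ]
1 xyz [0.   0.   0.13] ang [0. 0. 0.]
2 xyz [ 0.    0.   -0.13] ang [0. 0. 0.]
3 xyz [-0.1229  0.2587  0.    ] ang [ 0.   0.  23.5]
4 xyz [0.    0.    0.194] ang [0. 0. 0.]
```

>>> carry_out:
  motion:
    - {"xyz": [0,-0.035,0],"angular": [0,0,2]}
    - {"xyz": [0,-0.07,0],"angular": [0,0,4]}
    - {"xyz": [0.002,-0.105,0],"angular": [0,0,6]}
    - {"xyz": [0.003,-0.14,0],"angular": [0,0,8]}
    - {"xyz": [0.004,-0.175,0],"angular": [0,0,10]}
    - {"xyz": [0.004,-0.21,0],"angular": [0,0,12]}
    - {"xyz": [0.0049,-0.245,0],"angular": [0,0,15]}
    - {"xyz": [0.0049,-0.275,0],"angular": [0,0,18]}
    - {"xyz": [0.0049,-0.29,0],"angular": [0,0,18.4]}
    - {"xyz": [0.0049,-0.2959,0],"angular": [0,0,18.4]}
    - {"xyz": [0.0049,-0.2959,0],"angular": [0,0,18.4]}
    - {"xyz": [0.0049,-0.2959,0],"angular": [0,0,18.4]}

```text
clock: 10.35
position: [0.5596, -0.0474, 0.1983]
ee_rot: [-0.072, 0.997, -0.0, -0.003]
ft_force: [0.3, 0.8, -2.1]
grip_width: 0.417
grasp_force: 50.9
```

>>> carry_out:
  motion:
    - {"xyz": [0,0,0.03],"angular": [0,0,0]}
    - {"xyz": [0,0,0.06],"angular": [0,0,0]}
    - {"xyz": [0,0,0.09],"angular": [0,0,0]}
    - {"xyz": [0,0,0.12],"angular": [0,0,0]}
    - {"xyz": [0,0,0.13],"angular": [0,0,0]}
    - {"xyz": [0,0,0.13],"angular": [0,0,0]}
    - {"xyz": [0,0,0.13],"angular": [0,0,0]}

```text
clock: 11.05
position: [0.5601, -0.0487, 0.0701]
ee_rot: [-0.071, 0.997, -0.0, -0.002]
ft_force: [0.4, 0.8, -1.6]
grip_width: 0.41
grasp_force: 50.9
```

>>> carry_out:
  motion:
    - {"xyz": [0,0,0],"angular": [0,0,0]}
    - {"xyz": [0,0,0],"angular": [0,0,0]}
    - {"xyz": [0,0,0],"angular": [0,0,0]}
    - {"xyz": [0,0,0],"angular": [0,0,0]}
    - {"xyz": [0,0,-0.03],"angular": [0,0,0]}
    - {"xyz": [0,0,-0.07],"angular": [0,0,0]}
    - {"xyz": [0,0,-0.11],"angular": [0,0,0]}
    - {"xyz": [0,0,-0.13],"angular": [0,0,0]}
    - {"xyz": [0,0,-0.13],"angular": [0,0,0]}
  hand: 0.65

```text
clock: 11.95
position: [0.5617, -0.0492, 0.2024]
ee_rot: [-0.071, 0.998, -0.0, 0.0]
ft_force: [0.0, -0.3, -0.3]
grip_width: 0.652
grasp_force: 0.0
```

```bash
python3 - <<'E'
from h import *
st();fits();plan([(.5,.16,.2,80),(.6460,.2248,.15,74.6),(.6459,.2248,.006,74.6)])
E
```

```text
t 11.95 p [ 0.5617 -0.0492  0.2024] q [-0.071  0.998 -0.     0.   ] f [ 0.  -0.3 -0.3] g 0.652 0.0
fit [180.8 158.8] [0.646  0.2246] 164.7 253
0 xyz [3.070e-02 2.156e-01 1.000e-04] ang [-0.06 -0.12 18.1 ]
1 xyz [-0.1325  0.0892  0.05  ] ang [0.  0.  5.4]
2 xyz [ 1.00e-04 -0.00e+00  1.44e-01] ang [0. 0. 0.]
```

>>> carry_out:
  motion:
    - {"xyz": [0.006,0.04,0],"angular": [0,0,3]}
    - {"xyz": [0.012,0.08,0],"angular": [0,0,6]}
    - {"xyz": [0.018,0.12,0],"angular": [0,0,9]}
    - {"xyz": [0.024,0.16,0],"angular": [0,0,12]}
    - {"xyz": [0.028,0.195,0],"angular": [0,0,15]}
    - {"xyz": [0.0307,0.2156,0],"angular": [0,0,18]}
    - {"xyz": [0.0307,0.2156,0],"angular": [0,0,18.1]}
    - {"xyz": [0.0307,0.2156,0],"angular": [0,0,18.1]}
  hand: 0.75

```text
clock: 12.8
position: [0.4988, 0.1597, 0.1977]
ee_rot: [0.087, 0.996, -0.002, -0.003]
ft_force: [-0.1, -1.1, 0.1]
grip_width: 0.745
grasp_force: 0.0
```

>>> carry_out:
  motion:
    - {"xyz": [-0.033,0.022,0.01],"angular": [0,0,1.5]}
    - {"xyz": [-0.066,0.044,0.02],"angular": [0,0,3]}
    - {"xyz": [-0.099,0.067,0.035],"angular": [0,0,4.5]}
    - {"xyz": [-0.12,0.082,0.045],"angular": [0,0,5.4]}
    - {"xyz": [-0.1325,0.0892,0.05],"angular": [0,0,5.4]}
    - {"xyz": [-0.1325,0.0892,0.05],"angular": [0,0,5.4]}
    - {"xyz": [-0.1325,0.0892,0.05],"angular": [0,0,5.4]}

```text
clock: 13.5
position: [0.6449, 0.223, 0.1474]
ee_rot: [0.135, 0.991, -0.002, -0.003]
ft_force: [0.4, -0.4, -0.7]
grip_width: 0.753
grasp_force: 0.0
```

```bash
python3 - <<'E'
from h import *
st();c=shot('top');s=shot('scene');fits(c)
a=np.hstack([cv2.resize(c['img'][100:300,90:350],(520,400)),cv2.resize(s['img'][180:355,290:420],(280,400))]);cv2.imwrite('pics/t3.png',a[:,:,::-1])
plan([(.6459,.2248,.006,74.6),(.6459,.2248,.2,74.6)])
E
```

```text
t 13.5 p [0.6449 0.223  0.1474] q [ 0.135  0.991 -0.002 -0.003] f [ 0.4 -0.4 -0.7] g 0.753 0.0
0 xyz [-0.0014  0.0017  0.1425] ang [-0.15 -0.23 -0.05]
1 xyz [ 0.     0.    -0.194] ang [0. 0. 0.]
```

View pics/t3.png

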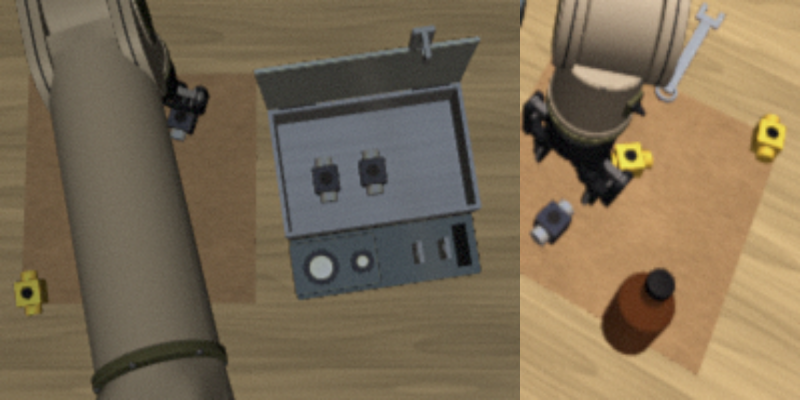

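Two fittings are in the tub at crop (326,180) and (373,172). The third is unmoved at scene pixel (305,277), the same as at the start. Grasping it.

>>> carry_out:
  motion:
    - {"xyz": [-0.0014,0.0017,0.04],"angular": [-0.15,-0.23,0]}
    - {"xyz": [-0.0014,0.0017,0.08],"angular": [-0.15,-0.23,0]}
    - {"xyz": [-0.0014,0.0017,0.12],"angular": [-0.15,-0.23,0]}
    - {"xyz": [-0.0014,0.0017,0.1415],"angular": [-0.15,-0.23,0]}
    - {"xyz": [-0.0014,0.0017,0.1415],"angular": [-0.15,-0.23,0]}
    - {"xyz": [-0.0014,0.0017,0.1415],"angular": [-0.15,-0.23,0]}

```text
clock: 14.2
position: [0.6465, 0.2258, 0.0079]
ee_rot: [0.134, 0.991, 0.0, 0.0]
ft_force: [0.1, 0.7, -0.2]
grip_width: 0.749
grasp_force: 0.0
```

>>> carry_out:
  motion:
    - {"xyz": [0,0,0],"angular": [0,0,0]}
    - {"xyz": [0,0,0],"angular": [0,0,0]}
    - {"xyz": [0,0,0],"angular": [0,0,0]}
    - {"xyz": [0,0,0],"angular": [0,0,0]}
    - {"xyz": [0,0,0],"angular": [0,0,0]}
    - {"xyz": [0,0,0],"angular": [0,0,0]}
    - {"xyz": [0,0,-0.03],"angular": [0,0,0]}
    - {"xyz": [0,0,-0.07],"angular": [0,0,0]}
    - {"xyz": [0,0,-0.12],"angular": [0,0,0]}
    - {"xyz": [0,0,-0.17],"angular": [0,0,0]}
    - {"xyz": [0,0,-0.194],"angular": [0,0,0]}
    - {"xyz": [0,0,-0.194],"angular": [0,0,0]}
  hand: 0

```text
clock: 15.4
position: [0.648, 0.2263, 0.2059]
ee_rot: [0.134, 0.991, 0.002, 0.003]
ft_force: [0.3, -0.2, -2.3]
grip_width: 0.408
grasp_force: 50.8
```

```bash
python3 - <<'E'
from h import *
st();fits();d=W((-.01,-.065,.2));plan([(.5,.16,.2,80),(*d,98.1),(*d[:2],.07,98.1),(*d[:2],.2,98.1)])
E
```

```text
t 15.4 p [0.648  0.2263 0.2059] q [0.134 0.991 0.002 0.003] f [ 0.3 -0.2 -2.3] g 0.408 50.8
0 xyz [ 0.124  -0.1027  0.0021] ang [ 0.13  0.14 -5.4 ]
1 xyz [-0.1162 -0.2567  0.    ] ang [  0.    0.  -18.1]
2 xyz [0.   0.   0.13] ang [0. 0. 0.]
3 xyz [ 0.    0.   -0.13] ang [0. 0. 0.]
```

>>> carry_out:
  motion:
    - {"xyz": [0.031,-0.026,0],"angular": [0,0,-1.5]}
    - {"xyz": [0.062,-0.052,0],"angular": [0,0,-3]}
    - {"xyz": [0.093,-0.078,0],"angular": [0,0,-4.5]}
    - {"xyz": [0.118,-0.098,0],"angular": [0,0,-5.4]}
    - {"xyz": [0.124,-0.1027,0],"angular": [0,0,-5.4]}
    - {"xyz": [0.124,-0.1027,0],"angular": [0,0,-5.4]}

```text
clock: 16.05
position: [0.4981, 0.1595, 0.1995]
ee_rot: [0.087, 0.996, -0.0, -0.001]
ft_force: [1.0, 0.2, -2.4]
grip_width: 0.412
grasp_force: 50.7
```

>>> carry_out:
  motion:
    - {"xyz": [-0.014,-0.031,0],"angular": [0,0,-2]}
    - {"xyz": [-0.028,-0.062,0],"angular": [0,0,-4]}
    - {"xyz": [-0.042,-0.093,0],"angular": [0,0,-6]}
    - {"xyz": [-0.056,-0.124,0],"angular": [0,0,-8]}
    - {"xyz": [-0.07,-0.155,0],"angular": [0,0,-10]}
    - {"xyz": [-0.084,-0.186,0],"angular": [0,0,-13]}
    - {"xyz": [-0.098,-0.217,0],"angular": [0,0,-16]}
    - {"xyz": [-0.11,-0.243,0],"angular": [0,0,-18.1]}
    - {"xyz": [-0.1162,-0.2567,0],"angular": [0,0,-18.1]}
    - {"xyz": [-0.1162,-0.2567,0],"angular": [0,0,-18.1]}
    - {"xyz": [-0.1162,-0.2567,0],"angular": [0,0,-18.1]}

```text
clock: 17.15
position: [0.5696, -0.1127, 0.1994]
ee_rot: [-0.071, 0.998, -0.0, -0.001]
ft_force: [0.6, 0.6, -3.9]
grip_width: 0.41
grasp_force: 50.7
```

>>> carry_out:
  motion:
    - {"xyz": [0,0,0.03],"angular": [0,0,0]}
    - {"xyz": [0,0,0.06],"angular": [0,0,0]}
    - {"xyz": [0,0,0.09],"angular": [0,0,0]}
    - {"xyz": [0,0,0.12],"angular": [0,0,0]}
    - {"xyz": [0,0,0.13],"angular": [0,0,0]}
    - {"xyz": [0,0,0.13],"angular": [0,0,0]}
    - {"xyz": [0,0,0.13],"angular": [0,0,0]}

```text
clock: 17.85
position: [0.5701, -0.1128, 0.0717]
ee_rot: [-0.071, 0.997, -0.0, 0.001]
ft_force: [0.4, -0.3, -3.2]
grip_width: 0.412
grasp_force: 50.6
```

>>> carry_out:
  motion:
    - {"xyz": [0,0,0],"angular": [0,0,0]}
    - {"xyz": [0,0,0],"angular": [0,0,0]}
    - {"xyz": [0,0,0],"angular": [0,0,0]}
    - {"xyz": [0,0,0],"angular": [0,0,0]}
    - {"xyz": [0,0,-0.03],"angular": [0,0,0]}
    - {"xyz": [0,0,-0.07],"angular": [0,0,0]}
    - {"xyz": [0,0,-0.11],"angular": [0,0,0]}
    - {"xyz": [0,0,-0.13],"angular": [0,0,0]}
    - {"xyz": [0,0,-0.13],"angular": [0,0,0]}
  hand: 0.65

```text
clock: 18.75
position: [0.5711, -0.1141, 0.2049]
ee_rot: [-0.07, 0.998, -0.0, 0.003]
ft_force: [-0.6, -0.1, 0.4]
grip_width: 0.649
grasp_force: 0.0
```

```bash
python3 - <<'E'
from h import *
st();fits()
# lid: hook from behind? top edge of lid when open
for z in (.25,.3): print(W((.085,.06,z)),W((.085+.13,.06,z)))
plan([(.5,.16,.2,98.1)])
E
```

```text
t 18.75 p [ 0.5711 -0.1141  0.2049] q [-0.07   0.998 -0.     0.003] f [-0.6 -0.1  0.4] g 0.649 0.0
[0.64630305 0.0241726  0.25      ] [0.77500744 0.04248053 0.25      ]
[0.64630305 0.0241726  0.3       ] [0.77500744 0.04248053 0.3       ]
0 xyz [0.0311 0.2809 0.0023] ang [-0.04  0.22 -0.03]
```

```bash
python3 - <<'E'
from h import *
a=W((-.02,.06,.36));b=W((.15,.06,.36));c=W((.15,.06,.245));d=W((0,.06,.245));plan([(*a,98.1),(*b,98.1),(*c,98.1),(*d,98.1)])
E
```

```text
0 xyz [ 0.0097  0.1257 -0.1575] ang [-0.04  0.22 -0.03]
1 xyz [-0.17 -0.    0.  ] ang [0. 0. 0.]
2 xyz [0.    0.    0.115] ang [0. 0. 0.]
3 xyz [0.15 0.   0.  ] ang [0. 0. 0.]
```

>>> carry_out:
  motion:
    - {"xyz": [0,0.01,-0.04],"angular": [0,0,0]}
    - {"xyz": [0.002,0.03,-0.08],"angular": [0,0,0]}
    - {"xyz": [0.005,0.06,-0.11],"angular": [0,0.2,0]}
    - {"xyz": [0.008,0.09,-0.14],"angular": [0,0.2,0]}
    - {"xyz": [0.0097,0.12,-0.155],"angular": [0,0.2,0]}
    - {"xyz": [0.0097,0.1257,-0.1575],"angular": [0,0.2,0]}
    - {"xyz": [0.0097,0.1257,-0.1575],"angular": [0,0.2,0]}
    - {"xyz": [0.0097,0.1257,-0.1575],"angular": [0,0.2,0]}
  hand: 0

```text
clock: 19.6
position: [0.5418, 0.0086, 0.3568]
ee_rot: [-0.07, 0.998, -0.0, -0.003]
ft_force: [-1.0, 0.5, 0.2]
grip_width: 0.002
grasp_force: 0.0
```

>>> carry_out:
  motion:
    - {"xyz": [-0.03,0,0],"angular": [0,0,0]}
    - {"xyz": [-0.06,0,0],"angular": [0,0,0]}
    - {"xyz": [-0.09,0,0],"angular": [0,0,0]}
    - {"xyz": [-0.12,0,0],"angular": [0,0,0]}
    - {"xyz": [-0.15,0,0],"angular": [0,0,0]}
    - {"xyz": [-0.17,0,0],"angular": [0,0,0]}
    - {"xyz": [-0.17,0,0],"angular": [0,0,0]}
    - {"xyz": [-0.17,0,0],"angular": [0,0,0]}

```text
clock: 20.4
position: [0.7102, 0.032, 0.3557]
ee_rot: [-0.069, 0.998, -0.001, -0.003]
ft_force: [-0.9, -0.0, 1.0]
grip_width: 0.002
grasp_force: 0.0
```

```bash
python3 - <<'E'
from h import *
st();s=shot('scene');cv2.imwrite('pics/s4.png',s['img'][60:300,100:400,::-1])
c=W((.15,.06,.245));plan([(*c,98.1)])
E
```

```text
t 20.4 p [0.7102 0.032  0.3557] q [-0.069  0.998 -0.001 -0.003] f [-0.9 -0.   1. ] g 0.002 0.0
0 xyz [-0.0015  0.001   0.1116] ang [-0.04 -0.29 -0.11]
```

View pics/s4.png

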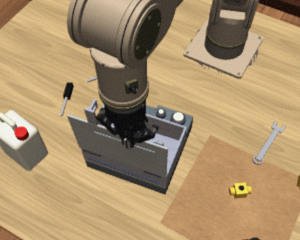

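The gripper is above and behind the lid, whose plate is at about crop (115,150). Now I'll lower it and push.

>>> carry_out:
  motion:
    - {"xyz": [0,0,0.025],"angular": [0,0,0]}
    - {"xyz": [-0.001,0,0.05],"angular": [0,0,0]}
    - {"xyz": [-0.0015,0.001,0.075],"angular": [0,-0.3,0]}
    - {"xyz": [-0.0015,0.001,0.1],"angular": [0,-0.3,0]}
    - {"xyz": [-0.0015,0.001,0.1116],"angular": [0,-0.3,0]}
    - {"xyz": [-0.0015,0.001,0.1116],"angular": [0,-0.3,0]}

```text
clock: 21.05
position: [0.71, 0.0347, 0.2447]
ee_rot: [-0.07, 0.998, 0.0, -0.0]
ft_force: [1.0, 0.2, -0.0]
grip_width: -0.001
grasp_force: 0.0
```

>>> carry_out:
  motion:
    - {"xyz": [0.012,0,0],"angular": [0,0,0]}
    - {"xyz": [0.024,0,0],"angular": [0,0,0]}
    - {"xyz": [0.036,0,0],"angular": [0,0,0]}
    - {"xyz": [0.048,0,0],"angular": [0,0,0]}
    - {"xyz": [0.06,0,0],"angular": [0,0,0]}
    - {"xyz": [0.07,0,0],"angular": [0,0,0]}
    - {"xyz": [0.08,0,0],"angular": [0,0,0]}
    - {"xyz": [0.09,0,0],"angular": [0,0,0]}
    - {"xyz": [0.1,0,0],"angular": [0,0,0]}
    - {"xyz": [0.11,0,0],"angular": [0,0,0]}
    - {"xyz": [0.12,0,0],"angular": [0,0,0]}
    - {"xyz": [0.13,0,0],"angular": [0,0,0]}

```text
clock: 22.25
position: [0.5815, 0.0165, 0.2455]
ee_rot: [-0.071, 0.998, 0.0, 0.001]
ft_force: [0.9, -0.8, 0.4]
grip_width: 0.001
grasp_force: 0.0
```

```bash
python3 - <<'E'
from h import *
st();s=shot('scene');cv2.imwrite('pics/s5.png',s['img'][60:300,100:400,::-1])
c=np.array([.4651,-.3807,.12]);plan([(.62,.03,.33,98.1),(.5,-.3,.33,111.7),(*c,111.7)])
E
```

```text
t 22.25 p [0.5815 0.0165 0.2455] q [-0.071  0.998  0.     0.001] f [ 0.9 -0.8  0.4] g 0.001 0.0
0 xyz [-0.0411  0.0082 -0.0843] ang [ 0.02  0.04 -0.03]
1 xyz [ 0.1653 -0.3098  0.    ] ang [  0.    0.  -13.6]
2 xyz [ 0.0623 -0.0621  0.21  ] ang [0. 0. 0.]
```

View pics/s5.png

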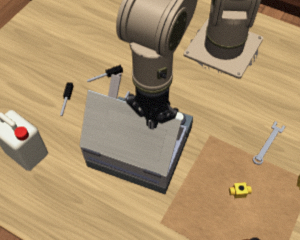

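The lid has tipped over and is sinking, with its strap near crop (110,90). I'll raise the hand, then move to the pin.

>>> carry_out:
  motion:
    - {"xyz": [-0.01,0,-0.03],"angular": [0,0,0]}
    - {"xyz": [-0.02,0,-0.06],"angular": [0,0,0]}
    - {"xyz": [-0.03,0,-0.09],"angular": [0,0,0]}
    - {"xyz": [-0.04,0.008,-0.115],"angular": [0,0,0]}
    - {"xyz": [-0.041,0.008,-0.125],"angular": [0,0,0]}
    - {"xyz": [-0.041,0.008,-0.125],"angular": [0,0,0]}
    - {"xyz": [-0.041,0.008,-0.125],"angular": [0,0,0]}
    - {"xyz": [-0.041,0.008,-0.125],"angular": [0,0,0]}
  hand: 0.5

```text
clock: 23.1
position: [0.621, 0.03, 0.3691]
ee_rot: [-0.07, 0.998, 0.0, -0.0]
ft_force: [-0.3, -0.3, -0.2]
grip_width: 0.504
grasp_force: 0.0
```

>>> carry_out:
  motion:
    - {"xyz": [0.014,-0.03,0],"angular": [0,0,-1]}
    - {"xyz": [0.028,-0.06,0],"angular": [0,0,-2]}
    - {"xyz": [0.042,-0.09,0],"angular": [0,0,-3]}
    - {"xyz": [0.058,-0.12,0],"angular": [0,0,-4]}
    - {"xyz": [0.075,-0.15,0],"angular": [0,0,-5]}
    - {"xyz": [0.091,-0.18,0],"angular": [0,0,-6]}
    - {"xyz": [0.108,-0.21,0],"angular": [0,0,-8]}
    - {"xyz": [0.125,-0.24,0],"angular": [0,0,-10]}
    - {"xyz": [0.144,-0.27,0],"angular": [0,0,-12]}
    - {"xyz": [0.16,-0.3,0],"angular": [0,0,-13.6]}
    - {"xyz": [0.1653,-0.31,0],"angular": [0,0,-13.6]}
    - {"xyz": [0.1653,-0.31,0],"angular": [0,0,-13.6]}

```text
clock: 24.3
position: [0.5003, -0.3015, 0.3697]
ee_rot: [-0.186, 0.982, 0.0, 0.0]
ft_force: [0.0, 0.4, 0.4]
grip_width: 0.502
grasp_force: 0.0
```

```bash
python3 - <<'E'
from h import *
o=st();print(np.round(o['joint_pos'],2))
s=shot('scene');c=shot('top')
a=np.hstack([cv2.resize(c['img'][160:300,200:430],(460,280)),cv2.resize(s['img'][100:240,150:320],(340,280))]);cv2.imwrite('pics/s6.png',a[:,:,::-1])
plan([(.4640,-.3811,.12,111.7),(.4640,-.3811,.004,111.7)])
E
```

```text
t 24.3 p [ 0.5003 -0.3015  0.3697] q [-0.186  0.982  0.     0.   ] f [0.  0.4 0.4] g 0.502 0.0
[-0.03  0.22  0.61  1.36 -0.13  1.6   2.51]
0 xyz [ 0.0663 -0.0627  0.2496] ang [0.05 0.07 0.04]
1 xyz [0.    0.    0.116] ang [0. 0. 0.]
```

View pics/s6.png

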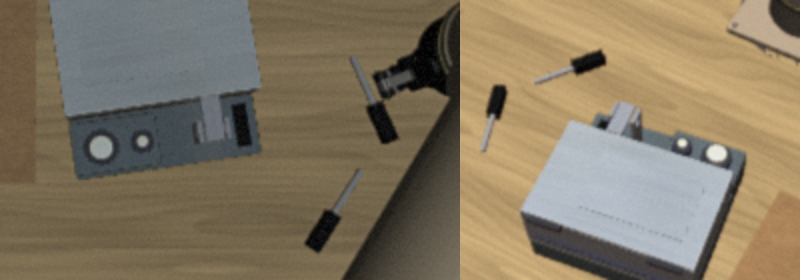

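The lid looks shut in both views, with the strap over the lugs at crop (210,120). The pin is unmoved at crop (372,105). Joint 7 is near its upper limit, so I'll make a half turn of the hand before grasping.

>>> carry_out:
  motion:
    - {"xyz": [0,0,0],"angular": [0,0,8]}
    - {"xyz": [0,0,0],"angular": [0,0,16]}
    - {"xyz": [0,0,0],"angular": [0,0,24]}
    - {"xyz": [0,0,0],"angular": [0,0,32]}
    - {"xyz": [0,0,0],"angular": [0,0,40]}
    - {"xyz": [0,0,0],"angular": [0,0,48]}
    - {"xyz": [0,0,0],"angular": [0,0,56]}
    - {"xyz": [0,0,0],"angular": [0,0,64]}
    - {"xyz": [0,0,0],"angular": [0,0,72]}
    - {"xyz": [0,0,0],"angular": [0,0,80]}
    - {"xyz": [0,0,0],"angular": [0,0,88]}
    - {"xyz": [0,0,0],"angular": [0,0,96]}

```text
clock: 25.6
position: [0.5029, -0.2977, 0.3699]
ee_rot: [0.605, 0.796, 0.001, 0.0]
ft_force: [0.1, 0.2, 0.3]
grip_width: 0.498
grasp_force: 0.0
```

>>> carry_out:
  motion:
    - {"xyz": [0,0,0.02],"angular": [0,0,8]}
    - {"xyz": [0,0,0.04],"angular": [0,0,16]}
    - {"xyz": [0,0,0.06],"angular": [0,0,24]}
    - {"xyz": [0,0,0.08],"angular": [0,0,32]}
    - {"xyz": [0,0,0.1],"angular": [0,0,40]}
    - {"xyz": [0,0,0.12],"angular": [0,0,48]}
    - {"xyz": [0,0,0.14],"angular": [0,0,56]}
    - {"xyz": [0,0,0.16],"angular": [0,0,64]}
    - {"xyz": [0,0,0.17],"angular": [0,0,72]}
    - {"xyz": [0,0,0.17],"angular": [0,0,80]}
    - {"xyz": [0,0,0.17],"angular": [0,0,84]}
    - {"xyz": [0,0,0.17],"angular": [0,0,84]}

```text
clock: 26.8
position: [0.503, -0.2977, 0.1997]
ee_rot: [0.982, 0.189, 0.0, -0.0]
ft_force: [0.2, -0.4, 0.0]
grip_width: 0.503
grasp_force: 0.0
```

```bash
python3 - <<'E'
from h import *
o=st();print(np.round(o['joint_pos'],2))
plan([(.4640,-.3811,.12,111.7),(.4640,-.3811,.004,111.7)])
E
```

```text
t 26.8 p [ 0.503  -0.2977  0.1997] q [ 0.982  0.189  0.    -0.   ] f [ 0.2 -0.4  0. ] g 0.503 0.0
[-0.36  0.4   1.04  1.66 -0.36  1.29 -0.44]
0 xyz [-0.0672  0.063   0.0796] ang [-0.04 -0.05  0.1 ]
1 xyz [0.    0.    0.116] ang [0. 0. 0.]
```

>>> carry_out:
  motion:
    - {"xyz": [-0.02,0.02,0.02],"angular": [0,0,0]}
    - {"xyz": [-0.045,0.042,0.045],"angular": [0,0,0]}
    - {"xyz": [-0.0672,0.063,0.07],"angular": [0,0,0]}
    - {"xyz": [-0.0672,0.063,0.1],"angular": [0,0,0]}
    - {"xyz": [-0.0672,0.063,0.13],"angular": [0,0,0]}
    - {"xyz": [-0.0672,0.063,0.155],"angular": [0,0,0]}
    - {"xyz": [-0.0672,0.063,0.175],"angular": [0,0,0]}
    - {"xyz": [-0.0672,0.063,0.19],"angular": [0,0,0]}
    - {"xyz": [-0.0672,0.063,0.1945],"angular": [0,0,0]}
    - {"xyz": [-0.0672,0.063,0.1945],"angular": [0,0,0]}
    - {"xyz": [-0.0672,0.063,0.1945],"angular": [0,0,0]}
    - {"xyz": [-0.0672,0.063,0.1945],"angular": [0,0,0]}
  hand: 0.5

```text
clock: 28.0
position: [0.4637, -0.3835, 0.0068]
ee_rot: [0.982, 0.188, 0.001, 0.0]
ft_force: [-0.7, 0.2, -0.5]
grip_width: 0.498
grasp_force: 0.0
```

>>> carry_out:
  motion:
    - {"xyz": [0,0,0],"angular": [0,0,0]}
    - {"xyz": [0,0,0],"angular": [0,0,0]}
    - {"xyz": [0,0,0],"angular": [0,0,0]}
    - {"xyz": [0,0,0],"angular": [0,0,0]}
    - {"xyz": [0,0,0],"angular": [0,0,0]}
    - {"xyz": [0,0,0],"angular": [0,0,0]}
  hand: 0

```text
clock: 28.6
position: [0.4635, -0.3834, 0.0066]
ee_rot: [0.982, 0.188, 0.001, 0.0]
ft_force: [0.1, 1.2, 5.3]
grip_width: 0.243
grasp_force: 50.1
```

```bash
python3 - <<'E'
from h import *
o=st()
e=W((-.13,-.06,.116));y=W((-.13,.94,.116))-e
p=lambda d,z:(*(e+y*d)[:2],z)
# hand at grip centre; pre-insertion: tip 30 mm before outer lug face (-21): centre at -21-30-105
plan([(.464,-.381,.2,111.7),(*p(-.156,.2),188.1),(*p(-.156,.1105),188.1)])
E
```

```text
t 28.6 p [ 0.4635 -0.3834  0.0066] q [0.982 0.188 0.001 0.   ] f [0.1 1.2 5.3] g 0.243 50.1
0 xyz [ 0.0017 -0.0019 -0.1934] ang [ 0.05 -0.12  0.01]
1 xyz [ 0.0453 -0.0914  0.    ] ang [  0.    0.  -76.4]
2 xyz [0.     0.     0.0895] ang [0. 0. 0.]
```

>>> carry_out:
  motion:
    - {"xyz": [0,0,-0.02],"angular": [0,0,0]}
    - {"xyz": [0,0,-0.05],"angular": [0,0,0]}
    - {"xyz": [0,0,-0.08],"angular": [0,0,0]}
    - {"xyz": [0,0,-0.11],"angular": [0,0,0]}
    - {"xyz": [0,0,-0.14],"angular": [0,0,0]}
    - {"xyz": [0,0,-0.17],"angular": [0,0,0]}
    - {"xyz": [0.001,-0.001,-0.19],"angular": [0,0,0]}
    - {"xyz": [0.0017,-0.0019,-0.1934],"angular": [0,0,0]}
    - {"xyz": [0.0017,-0.0019,-0.1934],"angular": [0,0,0]}

```text
clock: 29.5
position: [0.4639, -0.3804, 0.1989]
ee_rot: [0.982, 0.189, 0.001, -0.0]
ft_force: [-0.5, 0.5, -2.7]
grip_width: 0.244
grasp_force: 49.3
```

>>> carry_out:
  motion:
    - {"xyz": [0.004,-0.008,0],"angular": [0,0,-7]}
    - {"xyz": [0.008,-0.016,0],"angular": [0,0,-14]}
    - {"xyz": [0.013,-0.025,0],"angular": [0,0,-21]}
    - {"xyz": [0.017,-0.034,0],"angular": [0,0,-28]}
    - {"xyz": [0.021,-0.043,0],"angular": [0,0,-35]}
    - {"xyz": [0.025,-0.052,0],"angular": [0,0,-42]}
    - {"xyz": [0.03,-0.06,0],"angular": [0,0,-49]}
    - {"xyz": [0.034,-0.07,0],"angular": [0,0,-56]}
    - {"xyz": [0.04,-0.08,0],"angular": [0,0,-63]}
    - {"xyz": [0.044,-0.088,0],"angular": [0,0,-70]}
    - {"xyz": [0.0453,-0.0914,0],"angular": [0,0,-76.4]}
    - {"xyz": [0.0453,-0.0914,0],"angular": [0,0,-76.4]}

```text
clock: 30.7
position: [0.4716, -0.278, 0.1977]
ee_rot: [0.654, 0.756, 0.0, -0.001]
ft_force: [0.6, -0.2, -2.8]
grip_width: 0.243
grasp_force: 49.2
```

```bash
python3 - <<'E'
from h import *
o=st();print(np.round(o['joint_pos'],2))
s=shot('scene');c=shot('top')
a=np.hstack([cv2.resize(c['img'][170:290,240:400],(480,360),interpolation=2),cv2.resize(s['img'][100:200,150:250],(320,360),interpolation=2)]);cv2.imwrite('pics/s7.png',a[:,:,::-1])
p=np.array(o['position']);e=W((-.13,-.06,.116));y=W((-.13,.94,.116))-e
# expected pin tip px
for n,q in dict(tip=p+y*.105+[0,0,.0045],sh=p+y*.03+[0,0,.0045],eye=e,lugtopN=W((-.13,-.078,.13)),lugtopF=W((-.13,-.042,.13))).items(): print(n,np.round(proj(c,q),1),np.round(proj(s,q),1))
E
```

```text
t 30.7 p [ 0.4716 -0.278   0.1977] q [ 0.654  0.756  0.    -0.001] f [ 0.6 -0.2 -2.8] g 0.243 49.2
[-0.23  0.22  0.79  1.75 -0.16  1.24  0.74]
tip [329.5 220.6] [215.9 136.4]
sh [359.7 216.2] [192.7 129.1]
eye [305.6 224.7] [232.6 159.3]
lugtopN [312.9 223.5] [227.  154.8]
lugtopF [299.3 225.4] [237.9 158.3]
```

View pics/s7.png

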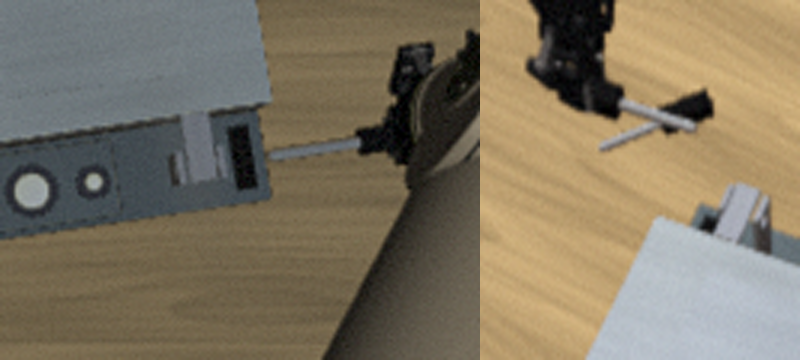

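The pin is in the hand. Its tip is at top pixel (330,221) and scene pixel (217,135), within about 1 px of prediction; the strap lies over the lugs. I'll lower to eye height with the tip about 12 mm short of the lug, then measure both.

```bash
python3 - <<'E'
from h import *
e=W((-.13,-.06,.116));y=W((-.13,.94,.116))-e
p=lambda d,z:(*(e+y*d)[:2],z)
plan([(*p(-.156,.1116),188.1),(*p(-.138,.1116),188.1),(*p(-.051,.1116),188.1)])
E
```

```text
0 xyz [-0.0005  0.0008  0.0866] ang [-0.   -0.04 -0.19]
1 xyz [0.018 0.    0.   ] ang [0. 0. 0.]
2 xyz [0.087 0.    0.   ] ang [0. 0. 0.]
```

>>> carry_out:
  motion:
    - {"xyz": [0,0,0.02],"angular": [0,0,0]}
    - {"xyz": [0,0,0.04],"angular": [0,0,0]}
    - {"xyz": [0,0,0.06],"angular": [0,0,0]}
    - {"xyz": [0,0,0.08],"angular": [0,0,0]}
    - {"xyz": [0,0.0008,0.0866],"angular": [0,0,-0.2]}
    - {"xyz": [0.008,0.0008,0.0866],"angular": [0,0,-0.2]}
    - {"xyz": [0.0175,0.0008,0.0866],"angular": [0,0,-0.2]}
    - {"xyz": [0.0175,0.0008,0.0866],"angular": [0,0,-0.2]}
    - {"xyz": [0.0175,0.0008,0.0866],"angular": [0,0,-0.2]}
    - {"xyz": [0.0175,0.0008,0.0866],"angular": [0,0,-0.2]}

```text
clock: 31.8
position: [0.4708, -0.2618, 0.1132]
ee_rot: [0.654, 0.756, 0.001, 0.001]
ft_force: [0.1, 0.0, -1.8]
grip_width: 0.245
grasp_force: 49.2
```

```bash
python3 - <<'E'
from h import *
o=st();s=shot('scene');c=shot('top')
a=np.hstack([cv2.resize(c['img'][205:240,285:350],(520,280),interpolation=2)]) 
b=cv2.resize(s['img'][125:175,195:255],(480,400),interpolation=2)
im=np.zeros((600,800,3),np.uint8);im[:280,:520]=cv2.resize(a,(520,280));im[200:600,320:800]=np.clip(b*1.4,0,255)
cv2.imwrite('pics/s8.png',im[:,:,::-1])
p=np.array(o['position']);e=W((-.13,-.06,.116));y=W((-.13,.94,.116))-e
for n,q in dict(tip=p+y*.105+[0,0,.0044],sh=p+y*.03+[0,0,.0044],eye=e,lugtopN=W((-.13,-.078,.13))).items(): print(n,np.round(proj(c,q),1),np.round(proj(s,q),1))
g=R.from_euler('z',-WX[2]).apply(p-e);print('TCP in eye frame',g.round(4))
E
```

```text
t 31.8 p [ 0.4708 -0.2618  0.1132] q [0.654 0.756 0.001 0.001] f [ 0.1  0.  -1.8] g 0.245 49.2
tip [318.  222.4] [222.6 156.1]
sh [346.  218.3] [200.6 149. ]
eye [305.6 224.7] [232.6 159.3]
lugtopN [312.9 223.5] [227.  154.8]
TCP in eye frame [ 0.001  -0.1384 -0.0028]
```

View pics/s8.png

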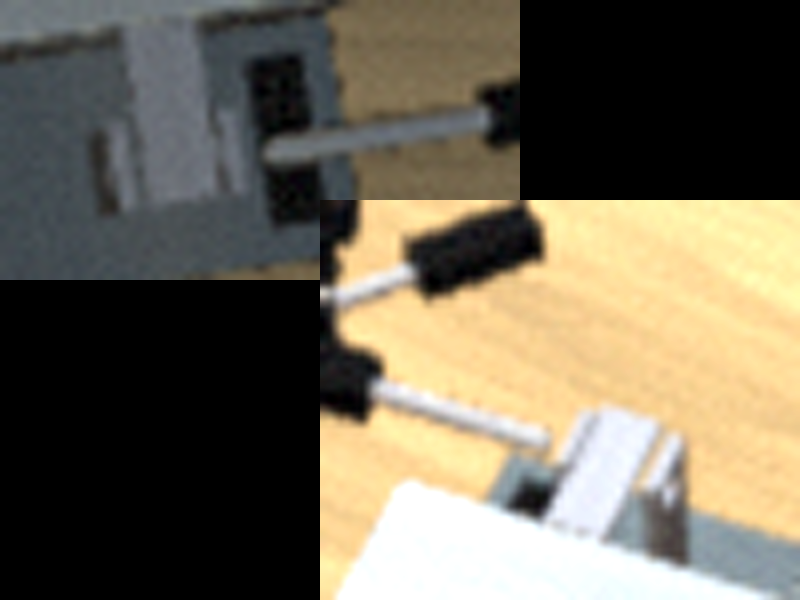

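Top crop: the tip is at about (317.6,223.2) and the near lug's top centre at about (313,223.3), so the pin line passes roughly 1.5 mm toward -x. Scene: the tip is at (222.6,154.5). I'll triangulate the shank and the lug corners to check height.

```bash
cat >> h.py <<'E'
def tri(c,u,s,v):
    A=[];b=[]
    for k,x in((c,u),(s,v)):
        o,d=ray(k,*x);d=d/np.linalg.norm(d);P=np.eye(3)-np.outer(d,d);A.append(P);b.append(P@o)
    A=np.vstack(A);b=np.concatenate(b);x=np.linalg.lstsq(A,b,rcond=None)[0];return x,np.abs(A@x-b).max()
def eyef(p): return R.from_euler('z',-WX[2]).apply(np.array(p)-W((-.13,-.06,.116))).round(4)
E
python3 - <<'E'
from h import *
s=shot('scene');c=shot('top')
for n,u,v in(('tip',(317.6,223.25),(222.6,154.5)),('sh',(345.1,219.25),(201,148.25))):
    x,r=tri(c,u,s,v);print(n,x.round(4),r.round(4),eyef(x))
for q in((-.144,-.081,.13),(-.116,-.081,.13),(-.144,-.039,.13),(-.116,-.039,.13),(-.144,-.072,.136),(-.144,-.048,.136)): print(q,np.round(proj(s,W(q)),1),np.round(proj(c,W(q)),1))
# shank line fit per image: bright, row-wise centroid of columns
for k,(x0,x1,y0,y1),pr in((c,(321,344,212,230),'top'),(s,(203,221,143,161),'scene')):
    g=k['img'][y0:y1,x0:x1].astype(float);hs=cv2.cvtColor(k['img'],cv2.COLOR_RGB2HSV)[y0:y1,x0:x1,1]
    w=np.clip(70.-hs,0,None) if 1 else 0
    cols=[(x0+i,(w[:,i]*np.arange(y0,y1)).sum()/w[:,i].sum()) for i in range(x1-x0) if w[:,i].sum()>20]
    cols=np.array(cols);f=np.polyfit(cols[:,0],cols[:,1],1);print(pr,f.round(3),'res',np.std(cols[:,1]-np.polyval(f,cols[:,0])).round(2),cols[[0,-1]].round(1).tolist())
E
```

```text
tip [ 0.4542 -0.1569  0.1237] 0.0011 [-0.0007 -0.0322  0.0077]
sh [ 0.4646 -0.2301  0.1202] 0.001 [-0.0007 -0.1061  0.0042]
(-0.144, -0.081, 0.13) [227.9 151.2] [314.9 228.6]
(-0.116, -0.081, 0.13) [224.3 157.9] [313.2 218. ]
(-0.144, -0.039, 0.13) [240.6 155.2] [299.  230.9]
(-0.116, -0.039, 0.13) [237.1 162. ] [297.4 220.3]
(-0.144, -0.072, 0.136) [230.6 150.8] [311.8 229. ]
(-0.144, -0.048, 0.136) [237.8 153.1] [302.7 230.4]
top [-7.80000e-02  2.47188e+02] res 0.9 [[321.0, 222.3], [343.0, 219.7]]
scene [ 0.367 74.526] res 1.13 [[203.0, 148.5], [220.0, 156.0]]
```

```bash
python3 - <<'E'
from h import *
s=shot('scene');im=cv2.resize(s['img'][135:175,205:255],(800,600),interpolation=cv2.INTER_NEAREST)[:,:,::-1];im=np.clip(im*1.3,0,255).astype(np.uint8)
cv2.imwrite('pics/s9.png',im)
E
```

```text
(no output)
```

View pics/s9.png

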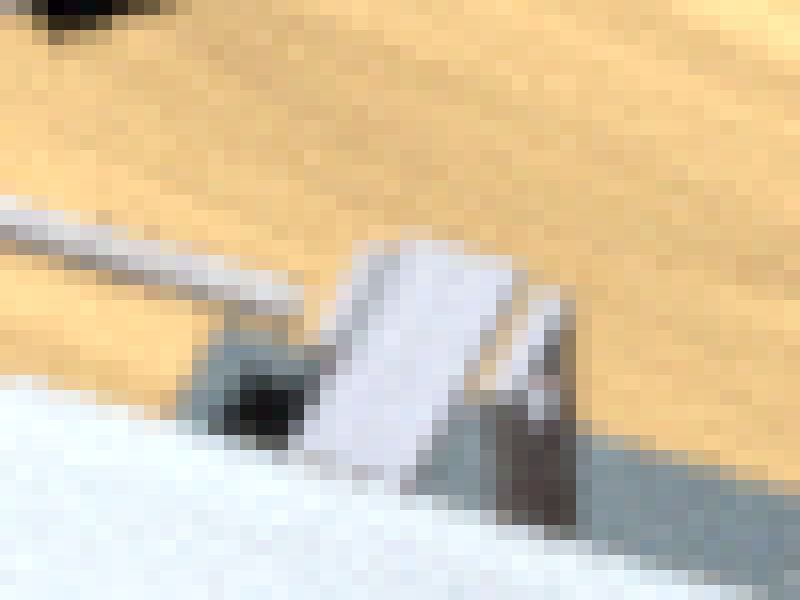

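```bash
cat > ln.py <<'E'
from h import *
def line(k,x0,x1,f):
    S=cv2.cvtColor(k['img'],cv2.COLOR_RGB2HSV)[:,:,1].astype(float);o=[]
    for x in range(x0,x1):
        yc=f(x);ys=np.arange(int(yc-5),int(yc+6));v=S[ys,x];bg=np.median(np.r_[v[:2],v[-2:]]);w=np.clip(bg-v-15,0,None)
        if w.sum()>40:o.append((x,(w*ys).sum()/w.sum()))
    o=np.array(o);q=np.polyfit(o[:,0],o[:,1],1)
    g=np.abs(o[:,1]-np.polyval(q,o[:,0]))<.8;o=o[g];q=np.polyfit(o[:,0],o[:,1],1);return q,np.std(o[:,1]-np.polyval(q,o[:,0])),len(o)
def measure():
    "shank axis in the eye frame at two spots"
    o=get_obs();p=np.array(o['position']);e=W((-.13,-.06,.116));y=W((-.13,.94,.116))-e
    cs=[shot('top') for _ in range(2)];ss=[shot('scene') for _ in range(2)]
    for k in(cs,ss): k[0]['img']=np.mean([q['img'].astype(float) for q in k],0).astype(np.uint8)
    c,s=cs[0],ss[0]
    A=p+y*.037+[0,0,.0044];B=p+y*.095+[0,0,.0044]
    L={}
    for n,k in(('c',c),('s',s)):
        a,b=proj(k,A),proj(k,B);pf=np.polyfit([a[0],b[0]],[a[1],b[1]],1);x0,x1=sorted((int(a[0]),int(b[0])))
        L[n]=line(k,x0,x1,lambda x:np.polyval(pf,x));print(n,'pred',pf.round(3),'obs',L[n][0].round(3),L[n][1].round(2),L[n][2],'dv ends',(np.polyval(L[n][0],[a[0],b[0]])-np.polyval(pf,[a[0],b[0]])).round(2))
    def pl(k,q):
        o1,d1=ray(k,200,np.polyval(q,200));_,d2=ray(k,330,np.polyval(q,330));n=np.cross(d1,d2);n/=np.linalg.norm(n);return n,n@o1
    n1,b1=pl(c,L['c'][0]);n2,b2=pl(s,L['s'][0]);n3=y
    for nm,P in(('near sh',A),('near tip',B)):
        x=np.linalg.solve(np.array([n1,n2,n3]),[b1,b2,n3@P]);print(nm,eyef(x),'expected',eyef(P))
if __name__=='__main__': measure()
E
python3 ln.py
```

```text
c pred [-1.46000e-01  2.69119e+02] obs [-1.44000e-01  2.69116e+02] 0.19 18 dv ends [0.97 0.91]
s pred [ 0.32  84.883] obs [ 0.34  79.433] 0.24 16 dv ends [-1.42 -1.08]
near sh [-0.002  -0.1014  0.0047] expected [ 0.0006 -0.1014  0.0011]
near tip [-0.0018 -0.0434  0.0031] expected [ 0.0006 -0.0434  0.0011]
```

No pitch. The pin sits about 1.9 mm to -x and 1-2 mm high relative to the eye. Correcting that, then advancing gently.

```bash
python3 - <<'E'
from h import *
st();z=lambda y:(*W((-.13+.0028,-.06+y,.1116)),188.1)
plan([z(-.1384),z(-.118),z(-.052)])
E
```

```text
t 32.25 p [ 0.4704 -0.2617  0.1126] q [0.654 0.756 0.    0.   ] f [-0.1  0.3 -1.7] g 0.24 49.2
0 xyz [-0.0001  0.0022  0.001 ] ang [0.07 0.   0.19]
1 xyz [0.0204 0.     0.    ] ang [0. 0. 0.]
2 xyz [0.066 0.    0.   ] ang [0. 0. 0.]
```

>>> carry_out:
  motion:
    - {"xyz": [0,0.0022,0.001],"angular": [0,0,0.2]}
    - {"xyz": [0,0.0022,0.001],"angular": [0,0,0.2]}
    - {"xyz": [0.003,0.0022,0.001],"angular": [0,0,0.2]}
    - {"xyz": [0.006,0.0022,0.001],"angular": [0,0,0.2]}
    - {"xyz": [0.009,0.0022,0.001],"angular": [0,0,0.2]}
    - {"xyz": [0.012,0.0022,0.001],"angular": [0,0,0.2]}
    - {"xyz": [0.015,0.0022,0.001],"angular": [0,0,0.2]}
    - {"xyz": [0.018,0.0022,0.001],"angular": [0,0,0.2]}
    - {"xyz": [0.0204,0.0022,0.001],"angular": [0,0,0.2]}
    - {"xyz": [0.0204,0.0022,0.001],"angular": [0,0,0.2]}

```text
clock: 33.25
position: [0.4697, -0.2407, 0.1116]
ee_rot: [0.655, 0.755, 0.001, 0.0]
ft_force: [0.1, -0.3, -1.3]
grip_width: 0.242
grasp_force: 49.2
```

```bash
python3 - <<'E'
from h import *
o=st();print(eyef(o['position']))
E
```

```text
t 33.25 p [ 0.4697 -0.2407  0.1116] q [0.655 0.755 0.001 0.   ] f [ 0.1 -0.3 -1.3] g 0.242 49.2
[ 0.0029 -0.1174 -0.0044]
```

The tip is now past the outer lug face with no contact force. Continuing.

>>> carry_out:
  motion:
    - {"xyz": [0.004,0,0],"angular": [0,0,0]}
    - {"xyz": [0.008,0,0],"angular": [0,0,0]}
    - {"xyz": [0.012,0,0],"angular": [0,0,0]}
    - {"xyz": [0.016,0,0],"angular": [0,0,0]}
    - {"xyz": [0.02,0,0],"angular": [0,0,0]}
    - {"xyz": [0.024,0,0],"angular": [0,0,0]}
    - {"xyz": [0.024,0,0],"angular": [0,0,0]}

```text
clock: 33.95
position: [0.4664, -0.2167, 0.1116]
ee_rot: [0.655, 0.756, 0.001, 0.0]
ft_force: [-0.1, -0.5, -1.2]
grip_width: 0.241
grasp_force: 49.2
```

```bash
python3 - <<'E'
from h import *
o=st();print(eyef(o['position']),np.round(o['torque'],2))
E
```

```text
t 33.95 p [ 0.4664 -0.2167  0.1116] q [0.655 0.756 0.001 0.   ] f [-0.1 -0.5 -1.2] g 0.241 49.2
[ 0.0029 -0.0931 -0.0044] [-0.06  0.01  0.04]
```

>>> carry_out:
  motion:
    - {"xyz": [0.004,0,0],"angular": [0,0,0]}
    - {"xyz": [0.008,0,0],"angular": [0,0,0]}
    - {"xyz": [0.012,0,0],"angular": [0,0,0]}
    - {"xyz": [0.016,0,0],"angular": [0,0,0]}
    - {"xyz": [0.02,0,0],"angular": [0,0,0]}
    - {"xyz": [0.024,0,0],"angular": [0,0,0]}
    - {"xyz": [0.028,0,0],"angular": [0,0,0]}
    - {"xyz": [0.032,0,0],"angular": [0,0,0]}
    - {"xyz": [0.035,0,0],"angular": [0,0,0]}
    - {"xyz": [0.037,0,0],"angular": [0,0,0]}
    - {"xyz": [0.037,0,0],"angular": [0,0,0]}

```text
clock: 35.05
position: [0.4611, -0.1805, 0.1116]
ee_rot: [0.655, 0.755, 0.001, 0.0]
ft_force: [-0.2, -0.4, -1.5]
grip_width: 0.242
grasp_force: 49.2
```

```bash
python3 - <<'E'
from h import *
o=st();print(eyef(o['position']),np.round(o['torque'],2))
E
```

```text
t 35.05 p [ 0.4611 -0.1805  0.1116] q [0.655 0.755 0.001 0.   ] f [-0.2 -0.4 -1.5] g 0.242 49.2
[ 0.0029 -0.0565 -0.0044] [-0.01 -0.01  0.04]
```

>>> carry_out:
  motion:
    - {"xyz": [0.001,0,0],"angular": [0,0,0]}
    - {"xyz": [0.002,0,0],"angular": [0,0,0]}
    - {"xyz": [0.003,0,0],"angular": [0,0,0]}
    - {"xyz": [0.004,0,0],"angular": [0,0,0]}
    - {"xyz": [0.005,0,0],"angular": [0,0,0]}
    - {"xyz": [0.006,0,0],"angular": [0,0,0]}

```text
clock: 35.65
position: [0.4606, -0.1784, 0.112]
ee_rot: [0.656, 0.754, -0.001, 0.003]
ft_force: [4.4, -18.1, -8.3]
grip_width: 0.244
grasp_force: 49.0
```

```bash
python3 - <<'E'
from h import *
o=st();print(eyef(o['position']),np.round(o['torque'],2))
E
```

```text
t 35.65 p [ 0.4606 -0.1784  0.112 ] q [ 0.656  0.754 -0.001  0.003] f [  4.4 -18.1  -8.3] g 0.244 49.0
[ 0.0026 -0.0544 -0.004 ] [-3.88 -0.92 -0.15]
```

The grip meets the lug (18 N contact). I'll relieve the load and release.

>>> carry_out:
  motion:
    - {"xyz": [-0.0015,0,0],"angular": [0,0,0]}
    - {"xyz": [-0.003,0,0.0005],"angular": [0,0,0]}
    - {"xyz": [-0.003,0,0.0005],"angular": [0,0,0]}
    - {"xyz": [-0.003,0,0.0005],"angular": [0,0,0]}

```text
clock: 36.05
position: [0.4608, -0.1785, 0.1112]
ee_rot: [0.656, 0.755, 0.0, 0.001]
ft_force: [0.0, -4.8, -1.4]
grip_width: 0.239
grasp_force: 49.9
```

>>> carry_out:
  motion:
    - {"xyz": [0,0,0],"angular": [0,0,0]}
    - {"xyz": [0,0,0],"angular": [0,0,0]}
    - {"xyz": [0,0,0],"angular": [0,0,0]}
    - {"xyz": [0,0,0],"angular": [0,0,0]}
    - {"xyz": [0,0,0],"angular": [0,0,0]}
    - {"xyz": [0,0,-0.02],"angular": [0,0,0]}
    - {"xyz": [0,0,-0.05],"angular": [0,0,0]}
    - {"xyz": [0,0,-0.09],"angular": [0,0,0]}
    - {"xyz": [0,0,-0.12],"angular": [0,0,0]}
    - {"xyz": [0,0,-0.12],"angular": [0,0,0]}
  hand: 0.5

```text
clock: 37.05
position: [0.4624, -0.1784, 0.235]
ee_rot: [0.655, 0.755, 0.003, 0.003]
ft_force: [0.7, -0.3, -0.4]
grip_width: 0.498
grasp_force: 0.0
```

```bash
python3 - <<'E'
from h import *
st();b=W((-.13,.09,.101))
plan([(b[0],b[1],.25,98.1),(b[0],b[1],.12,98.1)])
E
```

```text
t 37.05 p [ 0.4624 -0.1784  0.235 ] q [0.655 0.755 0.003 0.003] f [ 0.7 -0.3 -0.4] g 0.498 0.0
0 xyz [ 0.2047 -0.0043 -0.0152] ang [ 0.38 -0.31 89.99]
1 xyz [0.   0.   0.13] ang [0. 0. 0.]
```

>>> carry_out:
  motion:
    - {"xyz": [0.03,0,-0.015],"angular": [0,0,0]}
    - {"xyz": [0.065,0,-0.015],"angular": [0,0,0]}
    - {"xyz": [0.1,-0.002,-0.015],"angular": [0,0,0]}
    - {"xyz": [0.135,-0.003,-0.015],"angular": [0.3,-0.3,0]}
    - {"xyz": [0.17,-0.004,-0.015],"angular": [0.3,-0.3,0]}
    - {"xyz": [0.195,-0.004,-0.015],"angular": [0.3,-0.3,0]}
    - {"xyz": [0.2042,-0.0043,-0.015],"angular": [0.3,-0.3,0]}
    - {"xyz": [0.2042,-0.0043,-0.015],"angular": [0.3,-0.3,0]}
    - {"xyz": [0.2042,-0.0043,-0.015],"angular": [0.3,-0.3,0]}
  hand: 0

```text
clock: 37.95
position: [0.4276, 0.0226, 0.2459]
ee_rot: [0.656, 0.755, -0.003, 0.001]
ft_force: [-0.7, 0.0, 0.3]
grip_width: 0.003
grasp_force: 0.0
```

```bash
python3 - <<'E'
from h import *
st();s=shot('scene');c=shot('top')
a=np.hstack([cv2.resize(c['img'][190:250,270:350],(400,300),interpolation=2),cv2.resize(s['img'][120:195,180:280],(400,300),interpolation=2)]);cv2.imwrite('pics/s10.png',a[:,:,::-1])
plan([(.428,.023,.12,188.1),(.428,.023,.088,188.1)])
for n,q in dict(tip=(-.13,-.006,.116),sh=(-.13,-.081,.116),gripend=(-.13,-.141,.116)).items(): print(n,np.round(proj(c,W(q)),1),np.round(proj(s,W(q)),1))
E
```

```text
t 37.95 p [0.4276 0.0226 0.2459] q [ 0.656  0.755 -0.003  0.001] f [-0.7  0.   0.3] g 0.003 0.0
0 xyz [0.0012 0.0009 0.126 ] ang [-0.23  0.3  -0.12]
1 xyz [0.    0.    0.032] ang [0. 0. 0.]
tip [285.4 227.6] [248.9 164.5]
sh [313.4 223.5] [226.4 157.3]
gripend [335.8 220.2] [208.7 151.7]
```

View pics/s10.png

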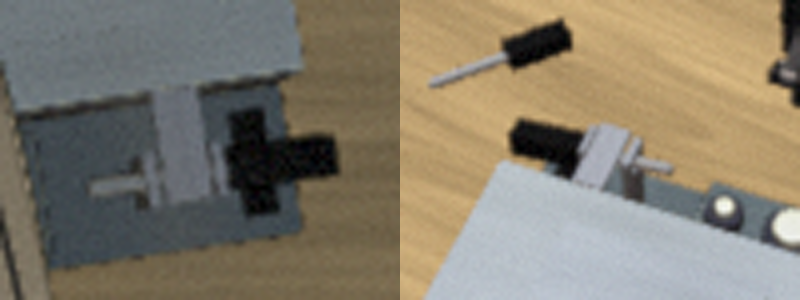

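The pin is through both lugs (tip at top pixel (288,227)), the grip is against the lug at (316,223), and the lid is shut. Now I'll approach the start button.

>>> carry_out:
  motion:
    - {"xyz": [0,0,0.03],"angular": [0,0,0]}
    - {"xyz": [0.001,0.001,0.06],"angular": [-0.2,0.3,0]}
    - {"xyz": [0.001,0.001,0.09],"angular": [-0.2,0.3,0]}
    - {"xyz": [0.001,0.001,0.12],"angular": [-0.2,0.3,0]}
    - {"xyz": [0.001,0.001,0.14],"angular": [-0.2,0.3,0]}
    - {"xyz": [0.001,0.001,0.146],"angular": [-0.2,0.3,0]}
    - {"xyz": [0.001,0.001,0.148],"angular": [-0.2,0.3,0]}
    - {"xyz": [0.001,0.001,0.148],"angular": [-0.2,0.3,0]}

```text
clock: 38.85
position: [0.4283, 0.0236, 0.0988]
ee_rot: [0.656, 0.755, 0.0, 0.0]
ft_force: [-2.2, -0.9, 3.2]
grip_width: 0.005
grasp_force: 1.6
```

>>> carry_out:
  motion:
    - {"xyz": [0,0,0.002],"angular": [0,0,0]}
    - {"xyz": [0,0,0.004],"angular": [0,0,0]}
    - {"xyz": [0,0,0.006],"angular": [0,0,0]}
    - {"xyz": [0,0,0.008],"angular": [0,0,0]}
    - {"xyz": [0,0,0.008],"angular": [0,0,0]}

```text
clock: 39.35
position: [0.4293, 0.0241, 0.0949]
ee_rot: [0.656, 0.755, 0.001, -0.001]
ft_force: [-28.4, -6.1, 70.2]
grip_width: 0.001
grasp_force: 35.3
```

That's the hard stop, with more force than I want. I'll ease off 3 mm and hold.

>>> carry_out:
  motion:
    - {"xyz": [0,0,-0.002],"angular": [0,0,0]}
    - {"xyz": [0,0,-0.0028],"angular": [0,0,0]}
    - {"xyz": [0,0,-0.0028],"angular": [0,0,0]}
    - {"xyz": [0,0,-0.0028],"angular": [0,0,0]}
    - {"xyz": [0,0,-0.0028],"angular": [0,0,0]}
    - {"xyz": [0,0,-0.0028],"angular": [0,0,0]}

```text
clock: 39.95
position: [0.429, 0.024, 0.0955]
ee_rot: [0.656, 0.755, 0.001, 0.0]
ft_force: [-13.7, -4.7, 35.8]
grip_width: 0.004
grasp_force: 17.6
```

Still firmly down. Easing slightly and holding another 1.2 s.

>>> carry_out:
  motion:
    - {"xyz": [0,0,-0.0008],"angular": [0,0,0]}
    - {"xyz": [0,0,-0.0008],"angular": [0,0,0]}
    - {"xyz": [0,0,-0.0008],"angular": [0,0,0]}
    - {"xyz": [0,0,-0.0008],"angular": [0,0,0]}
    - {"xyz": [0,0,-0.0008],"angular": [0,0,0]}
    - {"xyz": [0,0,-0.0008],"angular": [0,0,0]}
    - {"xyz": [0,0,-0.0008],"angular": [0,0,0]}
    - {"xyz": [0,0,-0.0008],"angular": [0,0,0]}
    - {"xyz": [0,0,-0.0008],"angular": [0,0,0]}
    - {"xyz": [0,0,-0.0008],"angular": [0,0,0]}
    - {"xyz": [0,0,-0.0008],"angular": [0,0,0]}
    - {"xyz": [0,0,-0.0008],"angular": [0,0,0]}

```text
clock: 41.15
position: [0.4289, 0.0239, 0.0957]
ee_rot: [0.656, 0.755, 0.001, 0.0]
ft_force: [-9.4, -3.7, 25.4]
grip_width: 0.001
grasp_force: 12.6
```

>>> carry_out:
  motion:
    - {"xyz": [0,0,-0.01],"angular": [0,0,0]}
    - {"xyz": [0,0,-0.03],"angular": [0,0,0]}
    - {"xyz": [0,0,-0.06],"angular": [0,0,0]}
    - {"xyz": [0,0,-0.1],"angular": [0,0,0]}
    - {"xyz": [0,0,-0.14],"angular": [0,0,0]}
    - {"xyz": [0,0,-0.14],"angular": [0,0,0]}
    - {"xyz": [0,0,-0.14],"angular": [0,0,0]}
    - {"xyz": [0,0,-0.14],"angular": [0,0,0]}

```text
clock: 41.95
position: [0.4275, 0.0241, 0.2329]
ee_rot: [0.655, 0.755, -0.0, -0.0]
ft_force: [-0.2, 0.5, -0.9]
grip_width: -0.005
grasp_force: 0.0
```

```bash
python3 - <<'E'
from h import *
st();c=shot('top');fits(c)
# pin unchanged? compare black grip and lid edge with previous saved view
V=c['img'].max(2);n,l,sa,ce=cv2.connectedComponentsWithStats((V<60).astype(np.uint8))
print([(ce[i].round(1),sa[i]) for i in range(1,n) if 100<sa[i,4]<600 and 300<ce[i][0]<400 and 190<ce[i][1]<290])
a=cv2.imread('pics/s10.png')[:,:400];b=cv2.resize(c['img'][190:250,270:350],(400,300),interpolation=2)[:,:,::-1]
print(cv2.absdiff(a,b)[:,60:].max(2).mean())
E
```

```text
t 41.95 p [0.4275 0.0241 0.2329] q [ 0.655  0.755 -0.    -0.   ] f [-0.2  0.5 -0.9] g -0.005 0.0
[(array([324. , 221.7]), array([315, 211,  23,  23, 294], dtype=int32)), (array([360.8, 275. ]), array([352, 265,  18,  21, 187], dtype=int32))]
3.5227549019607842
```

The press bottomed out and was held over 1.5 s. The pin and lid look unchanged and the hand is clear, so I'm handing in.

```bash
python3 -c "
from workcell import *
print(hand_in())"
```

```text
the job is handed in; nothing more can be done
None
```

The job is handed in, with no verdict returned: all three fittings I found are in the tub, the lid is shut, the pin is through the eye with its grip at the lug, and the start button was held down over 1.5 s and released, though that press briefly reached about 70 N (under the 120 N wrist limit) before I eased it off.

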